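# Start a new lot of gauge movements on the inspection stage

### The arm

A 6-joint arm with a two-finger parallel gripper is mounted at the origin on the work surface. World frame = base frame: x ahead of the robot, y to its left, z up, the work surface at z = 0. Lengths are in mm, angles in rad, forces in N, time in s.
With the tool pointing down it reaches from about 375 to 925 mm from the base axis. Payload 5.7 kg.
Tool frame: the origin (TCP) lies midway between the tips of the shut fingers; the grasp point (between the pads) lies 19 mm behind it; z points along the fingers, x is the direction in which the jaws open and shut, and the axes are right-handed (so a half turn about z gives the same grasp; the last joint's range is limited). The gripper opens to 85 mm and grips with 20 to 120 N. Pads are 22 mm wide; open, the fingers measure 114 mm over their backs; the gripper's body (76 mm by 85 mm) begins 54 mm behind the grasp point. The pads swing forward as they close: fully open they stand 13 mm farther back than shut.
Start: joints at [-1.426, 0.359, 1.51, -0, 1.272, -0.115], TCP at [154.118, -579.837, 231.267] pointing down, gripper open.
Joint ranges: [-2.97, 2.97], [-1.01, 2.36], [0.21, 2.38], [-0.96, 4.11], [0.2, 2.71], [-2.98, 2.98]. Speed limits (rad/s): [2.39, 2.39, 3.14, 3.14, 3.14, 3.14].

### API

Orientations are given as a rotation vector (axis times angle).
In Python, from cell import state, vision, ctrl gives the robot as it stands. The module is installed in compiled form; this text tells all that it offers.
- The arm moves only by the tool arm_command, never from a script. Its argument "plan" is a list of rows, each a list of 7 numbers: the finger opening in mm, from 0 to 85.4, then the shift along the tool's x, y, z in mm, then the turn, a rotation vector about the tool's x, y, z in units of 8 degrees (1.0 is 8 degrees). In form: [[hand, tx, ty, tz, ax, ay, az], ...]. A call has 1 to 5 rows; each row shifts and turns the commanded pose from where the row before left it, along the tool's axes as they then stand; what a row does not reach is not made up. A row lasts 1/10 s, in which the tool goes at most 50 mm and 8.59 degrees, less where a joint would pass 70% of its speed; a pose out of reach is approached as far as the arm can. A call with a gripper value outside its range is refused whole. The fingers move at their own pace and stop on an object; "force" is the grip in N (left out, the last holds). Time passes only in rows, so rows that do not move let the fingers close. It gives the time, the measured TCP pose, the force and the opening at its end, in the units of the state.
- state(): the state, without advancing time (a new reading comes with each control period).
- vision.get_image(name): name is "scene" or "side" or "wrist"; returns a dict with "color" (480x640x3 uint8, red, green, blue), "depth" (480x640 float32, mm along the optical axis (not along the pixel's ray), 0 where there is no reading), "intrinsics" (3x3 intrinsics, pixels), "R" (3x3) and "t" (3): a world point X has camera coordinates R X + t; the wrist camera has in their place "hand_eye" (4x4, takes a point from camera to tool coordinates, whose origin is the TCP and whose axes are the tool frame's). Camera axes: x right, y down, z forward; pixel columns grow to the right and rows downward; lengths in mm; the calibration is good to about 2 mm. A picture is of the moment at which its call begins: read the wrist's pose just before it.
- ctrl.finish_job(): hands the job in, once; it reports no verdict.
The state is a dict: "clock": time; "joints": joint angles; "qd": joint speeds; "joint_efforts": joint torques, N m; "tool_pos": TCP position; "tcp_rot": TCP orientation; "contact_force": force on the tool from outside, world axes, zero at the start; "wrist_torque": the same for the moment, N m; "opening": finger opening in mm.
Only numpy, scipy, OpenCV 4.12 (cv2) and the standard library are available. Lean on these libraries where they do the work, as an engineer would, in place of code of your own. Each camera call takes 0.05 s, during which the arm holds its last target.

### The job

Start a new lot: turn the tally dial's knob back fully to its zero stop, and stand every gauge movement that is on the bench upright, centred in the printed ring of its own size on the stage's white carrier. When that is done, slide the carrier by its black grip so that each movement's spindle comes exactly under the needle pointer and pauses there for a second, one after another from the smallest movement to the largest. Finally slide the carrier fully home towards the robot with the movements still standing in their rings, and leave the other things on the bench where they are.

Things in the scene. Friction and masses are not known exactly. Their poses are not given: they have to be found in the camera images.
- tally (a joint): Reading of the tally dial: a black bar knob with a hand, on top of a grey box 110 x 110 x 45 standing on the bench to the left. 0 rad = hand against the zero stop (a small steel pin at the long tick); grows clockwise seen from above, up to 5 rad; so anticlockwise turns it back to zero. It stays where it is left.
- tally_grip (a point): Point on the knob's vertical axis at the height to grip, 12 mm below the top of the bar. The bar is 42 long (along this point's x), 12 wide, 26 tall, and rises from a disc of dia 44; the hand sticks out along the point's +x. The point turns with the knob.
- saddle (a joint): Lower slide of the x-y stage, m: 0 = home, the stop nearest the robot; grows away from the robot to 0.18.
- carrier (a joint): Upper slide of the stage, m: across, -0.065 (right) to 0.065 (left), 0 in the middle.
- carrier_grip (a point): Mid-height of the black grip (upright cylinder, dia 24, 22 tall, top 82 above the bench) at the near edge of the white carrier plate (230 x 230, top face 40 above the bench). Moving it moves both slides; they stay where left. Site axes = slide directions: x away from the robot, y left. The plate reaches from 20 nearer than this point to 210 beyond it, 115 to either side.
- pointer_tip (a point): Tip of the fixed needle pointer, 88 above the bench (12 above the spindle of a movement standing on the carrier). It hangs from a level arm (underside 145 above the bench, 16 wide) that comes from a column 160 farther away from the robot. Needle and holder, dia 12, above it.
- movement_a: Gauge movement, smallest size: upright aluminium can dia 28, 24 tall, with a dark disc on top and a central brass spindle dia 6, 12 tall (36 in all). Origin at the centre of its underside, z up. May be absent.
- movement_b: Gauge movement, second smallest size: upright aluminium can dia 36, 24 tall, with a dark disc on top and a central brass spindle dia 6, 12 tall (36 in all). Origin at the centre of its underside, z up. May be absent.
- movement_c: Gauge movement, second largest size: upright aluminium can dia 44, 24 tall, with a dark disc on top and a central brass spindle dia 6, 12 tall (36 in all). Origin at the centre of its underside, z up. May be absent.
- movement_d: Gauge movement, largest size: upright aluminium can dia 52, 24 tall, with a dark disc on top and a central brass spindle dia 6, 12 tall (36 in all). Origin at the centre of its underside, z up. May be absent.
- ring_a (a point): Centre of the printed ring for the smallest movement (near right on the carrier plate), on the plate's top face. Ring's inner dia 34. Rides with the carrier.
- ring_b (a point): Centre of the printed ring for the second smallest movement (far left on the carrier plate), on the plate's top face. Ring's inner dia 42. Rides with the carrier.
- ring_c (a point): Centre of the printed ring for the second largest movement (near left on the carrier plate), on the plate's top face. Ring's inner dia 50. Rides with the carrier.
- ring_d (a point): Centre of the printed ring for the largest movement (far right on the carrier plate), on the plate's top face. Ring's inner dia 58. Rides with the carrier.
- tape: Bystander, to be left alone: roll of yellow tape lying flat, outer dia 72, 22 tall.
- jar: Bystander, to be left alone: glass jar with red lid, dia 60, 75 tall.
- cup: Bystander, to be left alone: white paper cup, dia 68, 85 tall.
- flux: Bystander, to be left alone: white bottle, dia 42, 110 tall.
- pliers: Bystander, to be left alone: pliers with red handles lying flat, about 155 long, 35 wide, 12 tall; origin at the pivot, handles towards its -x.
- parts_box: Bystander, to be left alone: open grey parts box 100 x 75 x 30.
There are look-alikes about, which are no part of the job. Leave any purple or red look-alike of the movement_d alone.

How it is judged (in metres and radians):
On the way, in this order (a step that is already met when the one before it is completed fails the run):
1. the tally dial is at its zero stop and every movement present stands in its own ring (value of joint tally below 0.06 rad and horizontal distance between movement_a and ring_a below 0.008 m and z of movement_a in the frame of ring_a between -0.006 and 0.006 m and angle between each of movement_a, movement_b, movement_c, movement_d's own z axis and vertical below 0.1 rad and horizontal distance between movement_b and ring_b below 0.008 m and z of movement_b in the frame of ring_b between -0.006 and 0.006 m and horizontal distance between movement_c and ring_c below 0.008 m and z of movement_c in the frame of ring_c between -0.006 and 0.006 m and horizontal distance between movement_d and ring_d below 0.008 m and z of movement_d in the frame of ring_d between -0.006 and 0.006 m), for 0.3 s.
2. the smallest movement, standing in its ring, has its spindle under the pointer (within 5 mm) (horizontal distance between movement_a and pointer_tip below 0.005 m and horizontal distance between movement_a and ring_a below 0.008 m and z of movement_a in the frame of ring_a between -0.006 and 0.006 m and angle between movement_a's own z axis and vertical below 0.1 rad), for 0.3 s.
3. the second smallest movement, standing in its ring, has its spindle under the pointer (within 5 mm) (horizontal distance between movement_b and pointer_tip below 0.005 m and horizontal distance between movement_b and ring_b below 0.008 m and z of movement_b in the frame of ring_b between -0.006 and 0.006 m and angle between movement_b's own z axis and vertical below 0.1 rad), for 0.3 s.
4. the second largest movement, standing in its ring, has its spindle under the pointer (within 5 mm) (horizontal distance between movement_c and pointer_tip below 0.005 m and horizontal distance between movement_c and ring_c below 0.008 m and z of movement_c in the frame of ring_c between -0.006 and 0.006 m and angle between movement_c's own z axis and vertical below 0.1 rad), for 0.3 s.
5. the largest movement, standing in its ring, has its spindle under the pointer (within 5 mm) (horizontal distance between movement_d and pointer_tip below 0.005 m and horizontal distance between movement_d and ring_d below 0.008 m and z of movement_d in the frame of ring_d between -0.006 and 0.006 m and angle between movement_d's own z axis and vertical below 0.1 rad), for 0.3 s.
6. the stage is back home, at the stop nearest the robot (value of joint saddle below 0.006 m), for 0.2 s.
At the end, for the whole second after the job is handed in: Tally reading below 0.06 rad; saddle within 6 mm of its home stop; each movement present upright (within 0.1 rad), at rest on the carrier plate, its centre within 8 mm of the centre of its own ring (all of step 1 and value of joint saddle below 0.006 m and linear speed of each of movement_a, movement_b, movement_c, movement_d below 0.02 m/s); the robot touches nothing.
It fails at once if one of the other things on the bench is moved more than 6 cm (distance of any of tape, jar, cup, flux, pliers, parts_box from where it was at the start of the episode above 0.06 m).
Of movement_a, movement_b, movement_c, movement_d only 3 to 4 are there at a start; the rules pass over those that are not, and their reading is None.
At some moment in a run one of movement_a, movement_b, movement_c, movement_d may be knocked a few centimetres aside while the robot is not near it.
It also fails if it takes over 210 s, if anything falls off the work surface, if the arm or the gripper's body presses on something with over 40 N, if the wrist force passes 120 N, or if a joint passes its speed limit or range.

## Working session

There is one attempt and no reset: what is moved stays moved. The work goes in short steps, Python scripts to look and compute and a tool call to move; the robot and the scene stay as the last step left them, time stands still between calls to the robot, and variables do not carry over. Pictures are saved under pics/ and viewed, and the job is handed in when it is done.

Besides the shell and the picture viewer there is one more tool, called after "Call:" as a command line: name --pt "numbers of a row" for each row, then --argument value for the rest. arm_command: Moves the arm, as the interface text tells. Its arguments: {"type":"object","properties":{"plan":{"type":"array","items":{"type":"array","items":{"type":"number"}}},"force":{"type":"number"}},"required":["plan"]}

```bash
mkdir -p pics; ls; cat > h.py <<'E'
import numpy as np, cv2
from scipy.spatial.transform import Rotation as Rr
from cell import state, vision, ctrl
def grab(name):
    s=state() if name=="wrist" else None
    im=vision.get_image(name)
    if s is not None:
        T=np.eye(4);T[:3,:3]=Rr.from_rotvec(s["tcp_rot"]).as_matrix();T[:3,3]=s["tool_pos"]
        C=T@np.array(im["hand_eye"]);im["C"]=C
    else:
        C=np.eye(4);R=np.array(im["R"]);C[:3,:3]=R.T;C[:3,3]=-R.T@np.array(im["t"]);im["C"]=C
    return im
def ray(im,u,v):
    K=np.array(im["intrinsics"]);d=np.array([(u-K[0,2])/K[0,0],(v-K[1,2])/K[1,1],1.])
    return im["C"][:3,3],im["C"][:3,:3]@d
def onplane(im,u,v,z):
    o,d=ray(im,u,v);return o+d*(z-o[2])/d[2]
def pt(im,u,v):
    o,d=ray(im,u,v);return o+d*im["depth"][int(round(v)),int(round(u))]
def proj(im,X):
    p=np.linalg.inv(im["C"])@np.append(X,1);K=np.array(im["intrinsics"]);q=K@p[:3];return q[:2]/q[2]
def save(im,fn,crop=None,scale=1):
    c=im["color"][:,:,::-1]
    if crop: x0,y0,x1,y1=crop;c=c[y0:y1,x0:x1]
    if scale!=1:c=cv2.resize(c,None,fx=scale,fy=scale,interpolation=cv2.INTER_CUBIC)
    cv2.imwrite("pics/"+fn,c)
def cloud(im):
    K=np.array(im["intrinsics"]);v,u=np.mgrid[:480,:640];d=im["depth"]
    P=np.stack([(u-K[0,2])/K[0,0]*d,(v-K[1,2])/K[1,1]*d,d],-1)
    W=P@im["C"][:3,:3].T+im["C"][:3,3];W[d==0]=np.nan;return W
E
python3 - <<'E'
from h import *
print(state())
for n in("scene","side","wrist"):
    im=grab(n);save(im,n+"0.png");print(n,im["C"].round(3).tolist(),np.array(im["intrinsics"]).tolist())
E
```

```text
pics
{'clock': 0.0, 'joints': array([-1.42609791e+00,  3.59514148e-01,  1.51143873e+00,  7.71142356e-06,
        1.27249002e+00, -1.15078316e-01]), 'qd': array([-0.00019283,  0.00142825, -0.00090467,  0.0007675 ,  0.00054794,
        0.00030879]), 'joint_efforts': array([ 2.40892994e-03, -5.27606928e+01, -2.78616482e+01,  1.09548705e-05,
        1.32963213e-02, -1.39642486e-05]), 'tool_pos': array([ 154.0281413 , -579.18991395,  230.44573903]), 'tcp_rot': array([-2.48942901e+00,  1.91421366e+00,  2.07640153e-03]), 'contact_force': array([ 0.04229802,  0.39125638, -0.50995636]), 'wrist_torque': array([ 0.01933059,  0.02658875, -0.01115068]), 'opening': 85.35905251375516}
scene [[-0.477, 0.477, -0.738, 1641.575], [0.879, 0.254, -0.403, 586.325], [-0.005, -0.841, -0.54, 882.115], [0.0, 0.0, 0.0, 1.0]] [[608.8215136298047, 0.0, 312.55880662990546], [0.0, 608.8215136298047, 242.2240420240748], [0.0, 0.0, 1.0]]
side [[0.991, -0.092, 0.093, 396.287], [-0.13, -0.58, 0.805, -1190.261], [-0.02, -0.81, -0.586, 973.909], [0.0, 0.0, 0.0, 1.0]] [[602.229503864584, 0.0, 317.93296671434194], [0.0, 602.229503864584, 240.9705459444272], [0.0, 0.0, 1.0]]
wrist [[0.256, -0.93, -0.263, 220.436], [-0.967, -0.246, -0.068, -562.415], [-0.001, 0.272, -0.962, 372.653], [0.0, 0.0, 0.0, 1.0]] [[388.1378076660674, 0.0, 321.0155502280935], [0.0, 388.1378076660674, 241.87464407634724], [0.0, 0.0, 1.0]]
```

View pics/scene0.png

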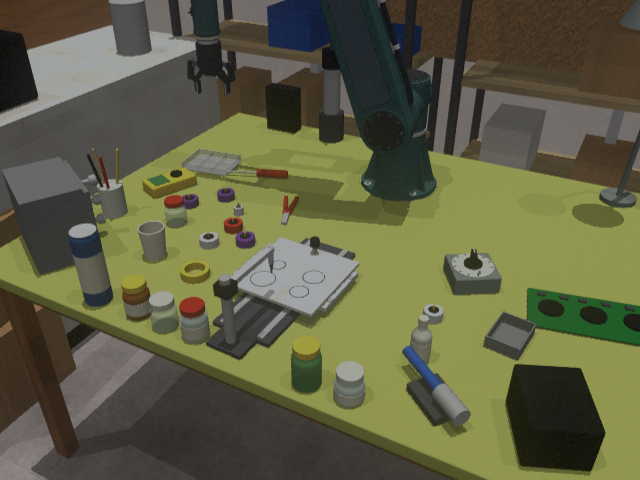

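View pics/side0.png

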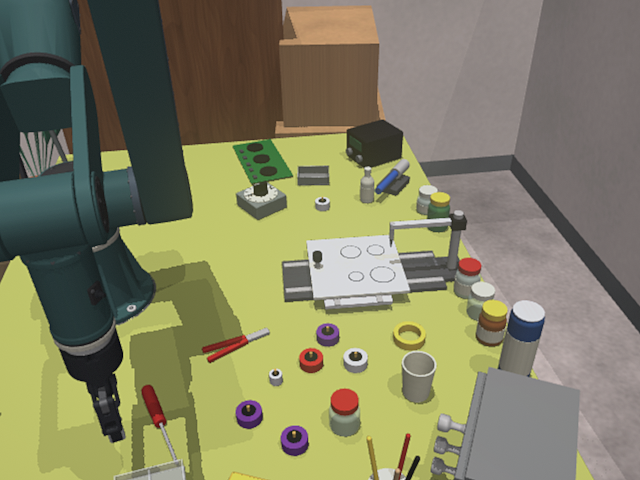

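View pics/wrist0.png

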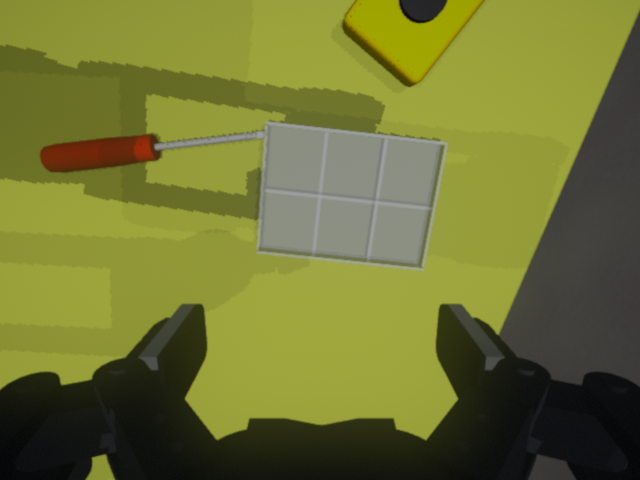

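The scene shows three aluminium movements at about (239,210), (209,239) and (433,313). In the side view they are at (276,377), (356,360) and (322,204). The purple and red cans are look-alikes. Next I'll enlarge the views and measure.

```bash
python3 - <<'E'
from h import *
a=grab("scene");b=grab("side")
save(a,"s1.png",(160,170,360,320),4);save(b,"d1.png",(225,310,425,460),4)
c=np.hstack([cv2.resize(a["color"][240:360,390:550],None,fx=2.5,fy=2.5,interpolation=2),cv2.resize(b["color"][120:240,230:390],None,fx=2.5,fy=2.5,interpolation=2)]);cv2.imwrite("pics/x1.png",c[:,:,::-1])
np.save("scene.npy",cloud(a));np.save("side.npy",cloud(b))
W=cloud(b)
for n,im,l in(("scene",a,[(239,210),(209,239),(433,313)]),("side",b,[(276,377),(356,360),(322,204)])):
    for u,v in l: print(n,u,v,pt(im,u,v).round(1),onplane(im,u,v,26).round(1))
E
```

```text
scene 239 210 [ 412.6 -324.2   20.1] [ 421.  -317.9   26. ]
scene 209 239 [ 584.4 -301.7   24.9] [ 585.8 -300.6   26. ]
scene 433 313 [600.5 318.4  25.9] [600.7 318.4  26. ]
side 276 377 [ 400.6 -347.    25.4] [ 400.6 -347.5   26. ]
side 356 360 [ 571.4 -323.8   23.8] [ 571.  -325.8   26. ]
side 322 204 [581.8 283.4  31.3] [582.9 291.7  26. ]
```

View pics/s1.png

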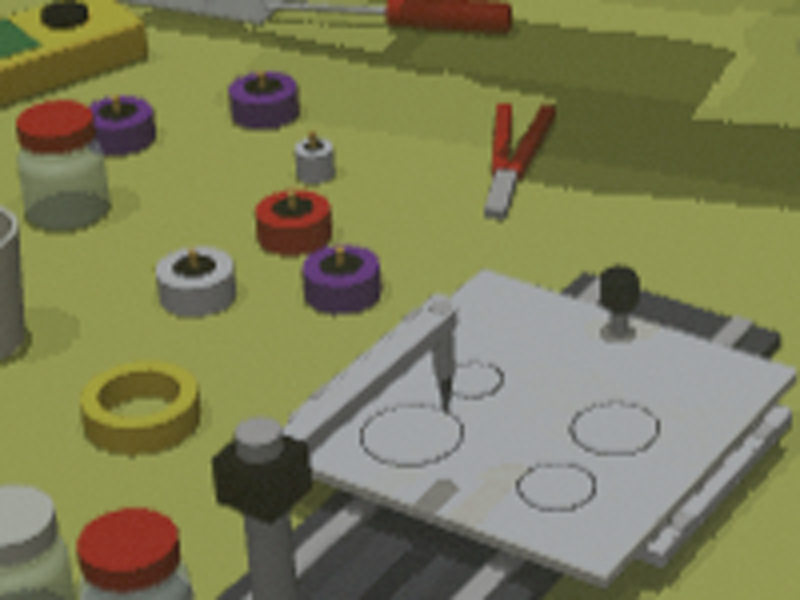

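View pics/d1.png

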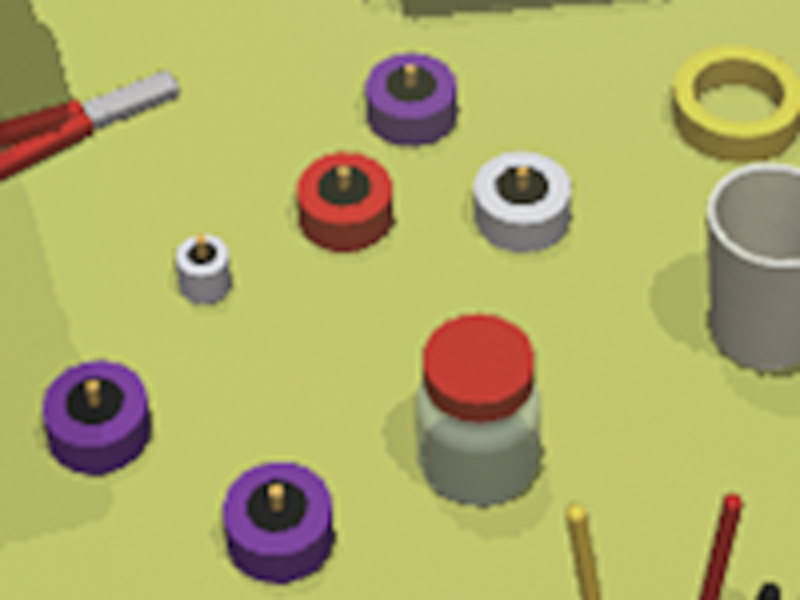

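View pics/x1.png

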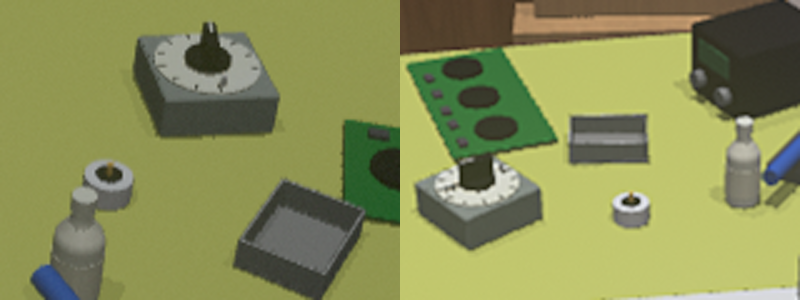

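```bash
cat >> h.py <<'E'
def lsq_rays(rs):
    A=np.zeros((3,3));b=np.zeros(3)
    for o,d in rs:
        d=d/np.linalg.norm(d);M=np.eye(3)-np.outer(d,d);A+=M;b+=M@o
    x=np.linalg.solve(A,b);return x,[np.linalg.norm(np.cross(x-o,d/np.linalg.norm(d))) for o,d in rs]
def whiteblobs(im,amin=60,amax=100000,vmin=95,smax=45):
    hsv=cv2.cvtColor(im["color"],cv2.COLOR_RGB2HSV);m=((hsv[:,:,1]<smax)&(hsv[:,:,2]>vmin)).astype(np.uint8)
    n,l,s,c=cv2.connectedComponentsWithStats(m);return [(i,*s[i],*c[i]) for i in range(1,n) if amin<s[i][4]<amax],l
def brass(im,u,v,r=14):
    hsv=cv2.cvtColor(im["color"],cv2.COLOR_RGB2HSV);x0,y0=int(u)-r,int(v)-r
    s=hsv[y0:y0+2*r,x0:x0+2*r].astype(int)
    m=(s[:,:,0]>8)&(s[:,:,0]<24)&(s[:,:,1]>70)&(s[:,:,2]>80)
    ys,xs=np.nonzero(m)
    if len(xs)==0:return None
    return xs.mean()+x0,ys.mean()+y0,len(xs)
E
python3 - <<'E'
from h import *
a=grab("scene");b=grab("side")
A={}
for n,im,l in(("scene",a,[(239,210),(209,239),(433,313)]),("side",b,[(276,377),(356,360),(322,204)])):
    bl,L=whiteblobs(im)
    f=im["intrinsics"][0][0]
    for k,(u,v) in enumerate(l):
        i=0
        for q in bl:
            if q[1]-2<=u<=q[1]+q[3]+2 and q[2]-2<=v<=q[2]+q[4]+2 and q[3]<60:
                i=q[0];print(n,k,"bbox",q[1:5],"area",q[5])
        x,y,w,h=[q for q in bl if q[0]==i][0][1:5]
        d=np.median(im["depth"][L==i]);br=brass(im,u,v-3);print("  width mm",w*d/f,"brass",br)
        A[n,k]=br
for k in range(3):
    x,r=lsq_rays([ray(a,*A["scene",k][:2]),ray(b,*A["side",k][:2])]);print(k,x.round(1),np.round(r,1))
E
```

```text
Traceback (most recent call last):
IndexError: list index out of range
```

```bash
python3 - <<'E'
from h import *
a=grab("scene");b=grab("side")
for im,(u,v) in((a,(239,210)),(a,(209,239)),(a,(433,313)),(b,(276,377)),(b,(356,360)),(b,(322,204))):
    h=cv2.cvtColor(im["color"],cv2.COLOR_RGB2HSV)
    print((u,v));
    for dv in (-6,-3,0,4,8): print(dv,[tuple(map(int,h[v+dv,u+du])) for du in(-10,-6,-3,0,3,6,10)])
E
```

```text
(239, 210)
-6 [(32, 117, 150), (33, 122, 149), (34, 65, 154), (33, 81, 116), (33, 110, 151), (32, 120, 149), (32, 120, 149)]
-3 [(32, 118, 151), (32, 90, 145), (60, 7, 111), (60, 5, 104), (90, 2, 144), (32, 116, 152), (33, 117, 151)]
0 [(33, 117, 150), (32, 109, 138), (24, 13, 97), (30, 5, 93), (24, 16, 81), (33, 118, 151), (32, 120, 151)]
4 [(33, 116, 152), (33, 119, 142), (24, 13, 96), (23, 11, 95), (30, 40, 89), (32, 117, 140), (33, 118, 151)]
8 [(11, 161, 150), (16, 155, 127), (4, 190, 145), (17, 145, 149), (32, 118, 151), (32, 117, 151), (33, 117, 151)]
(209, 239)
-6 [(33, 120, 151), (35, 37, 158), (60, 5, 150), (25, 45, 103), (60, 3, 151), (105, 3, 162), (32, 121, 150)]
-3 [(32, 21, 158), (36, 16, 79), (30, 91, 45), (26, 127, 62), (34, 80, 48), (105, 3, 163), (33, 118, 149)]
0 [(30, 19, 121), (90, 3, 162), (50, 7, 111), (50, 7, 115), (90, 5, 164), (100, 5, 152), (32, 114, 146)]
4 [(31, 96, 117), (30, 13, 95), (20, 8, 95), (18, 13, 96), (36, 14, 93), (30, 15, 84), (32, 108, 123)]
8 [(33, 118, 145), (30, 16, 95), (24, 13, 97), (30, 13, 95), (24, 14, 94), (31, 58, 105), (33, 117, 
[... 1520 characters left out ...]
 (120, 2, 165), (150, 8, 100)]
8 [(0, 5, 104), (15, 13, 118), (15, 8, 121), (23, 9, 120), (18, 10, 122), (15, 9, 118), (31, 94, 136)]
(322, 204)
-6 [(32, 114, 199), (33, 55, 204), (116, 17, 222), (21, 152, 111), (116, 18, 202), (32, 51, 204), (32, 113, 197)]
-3 [(32, 113, 198), (117, 10, 232), (30, 45, 62), (30, 101, 58), (38, 10, 98), (117, 12, 232), (32, 113, 199)]
0 [(32, 113, 200), (15, 5, 93), (105, 3, 179), (120, 3, 198), (120, 1, 175), (0, 5, 104), (32, 113, 200)]
4 [(32, 113, 200), (30, 14, 108), (18, 10, 123), (18, 10, 127), (24, 10, 124), (23, 10, 106), (32, 113, 199)]
8 [(32, 112, 198), (32, 113, 199), (32, 115, 200), (32, 117, 199), (32, 113, 198), (32, 112, 200), (32, 111, 200)]
```

```bash
cat >> h.py <<'E'
def can_metrics(im,u,v,r=26):
    """top rim: bright white top face + disc; returns fitted circle on plane z"""
    hsv=cv2.cvtColor(im["color"],cv2.COLOR_RGB2HSV);m=((hsv[:,:,1]<60)&(hsv[:,:,2]>70)).astype(np.uint8)
    w=np.zeros_like(m);w[v-r:v+r,u-r:u+r]=m[v-r:v+r,u-r:u+r]
    n,l,s,c=cv2.connectedComponentsWithStats(w)
    i=np.argmax(s[1:,4])+1
    return s[i],l==i
E
python3 - <<'E'
from h import *
a=grab("scene");b=grab("side")
A={}
for n,im,l in(("scene",a,[(239,210),(209,239),(433,313)]),("side",b,[(276,377),(356,360),(322,204)])):
    f=im["intrinsics"][0][0]
    for k,(u,v) in enumerate(l):
        s,m=can_metrics(im,u,v)
        d=np.median(im["depth"][m]);br=brass(im,u,v-6,8);print(n,k,s,"width mm",s[2]*d/f,"h",s[3]*d/f,"brass",br)
        A[n,k]=br
for k in range(3):
  if A["scene",k] and A["side",k]:
    x,r=lsq_rays([ray(a,*A["scene",k][:2]),ray(b,*A["side",k][:2])]);print(k,x.round(1),np.round(r,1))
E
```

```text
scene 0 [234 205   9  11  84] width mm 25.87051704176003 h 31.619520828817816 brass (np.float64(237.66666666666666), np.float64(204.33333333333334), 6)
scene 1 [199 232  20  17 245] width mm 52.81455722575976 h 44.8923736418958 brass (np.float64(207.83333333333334), np.float64(233.83333333333334), 6)
scene 2 [411 304  32  35 580] width mm 63.73442750676873 h 69.7095300855283 brass (np.float64(433.42857142857144), np.float64(306.57142857142856), 7)
side 0 [269 369  14  17 167] width mm 28.87082367242476 h 35.05742874508721 brass (np.float64(274.7692307692308), np.float64(371.46153846153845), 13)
side 1 [343 348  25  25 424] width mm 52.7367373016756 h 52.7367373016756 brass (np.float64(355.22222222222223), np.float64(354.0), 18)
side 2 [298 178  31   7 213] width mm 97.5906141535869 h 22.03659029274543 brass (np.float64(322.0), np.float64(198.66666666666666), 6)
0 [ 399.7 -336.1   29.6] [0.7 0.7]
1 [ 571.9 -313.6   30.8] [0.5 0.5]
2 [585.6 313.4  31.1] [0.4 0.4]
```

```bash
python3 - <<'E'
from h import *
a=grab("scene");b=grab("side")
save(a,"s2.png",(200,215,380,355),4.4);save(b,"d2.png",(270,190,470,320),4)
save(a,"s3.png",(430,230,530,310),8);save(b,"d3.png",(225,165,305,230),8)
E
```

```text
(no output)
```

View pics/s2.png

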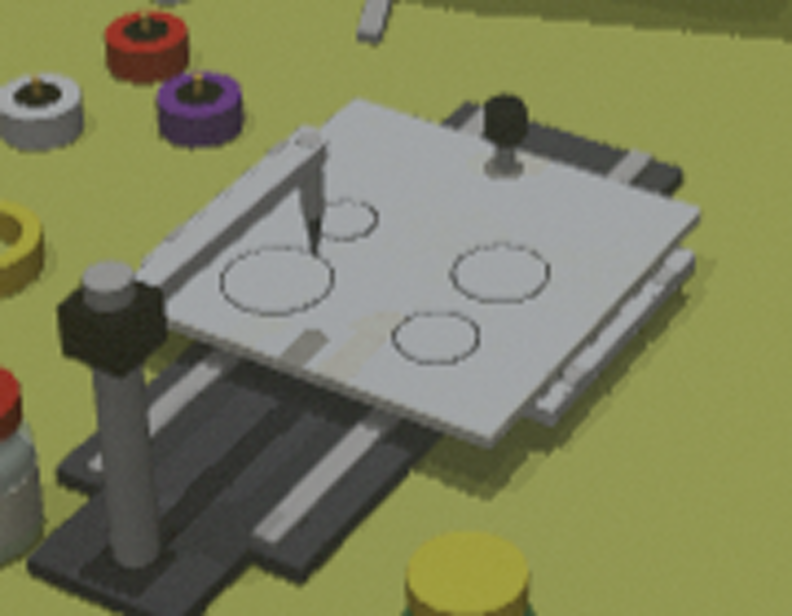

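View pics/d2.png

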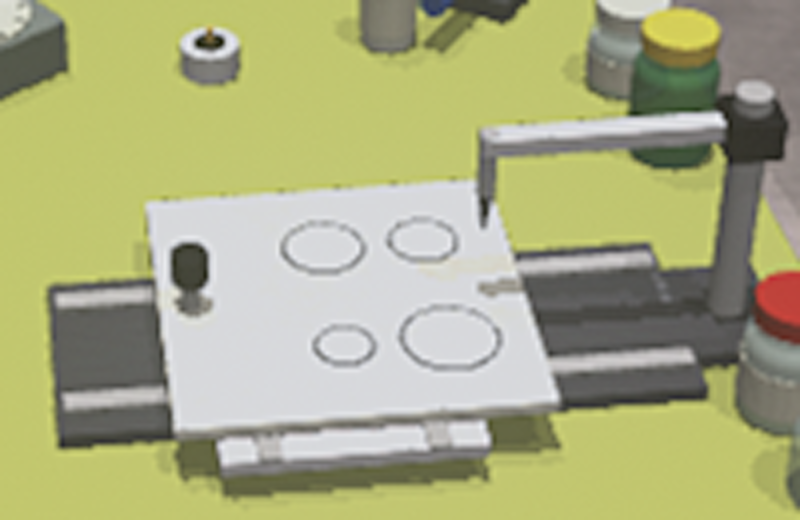

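View pics/s3.png

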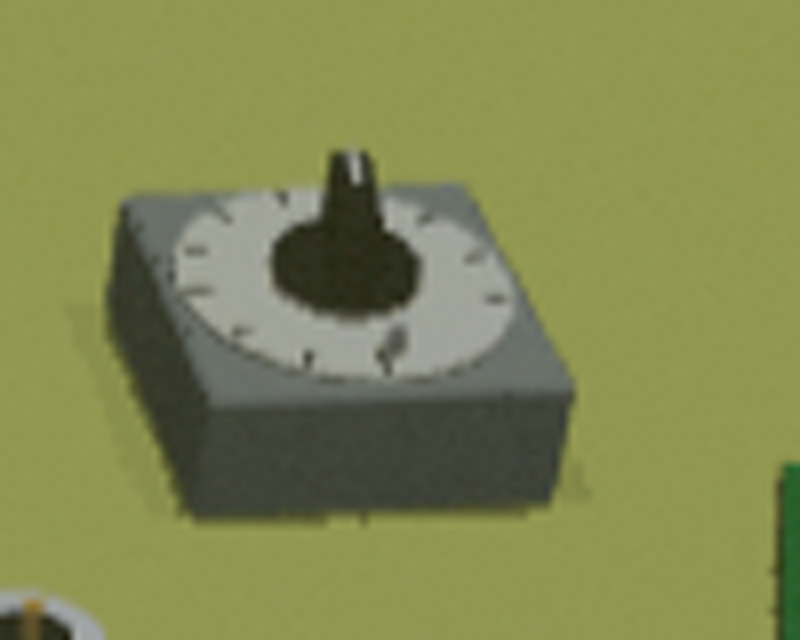

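View pics/d3.png

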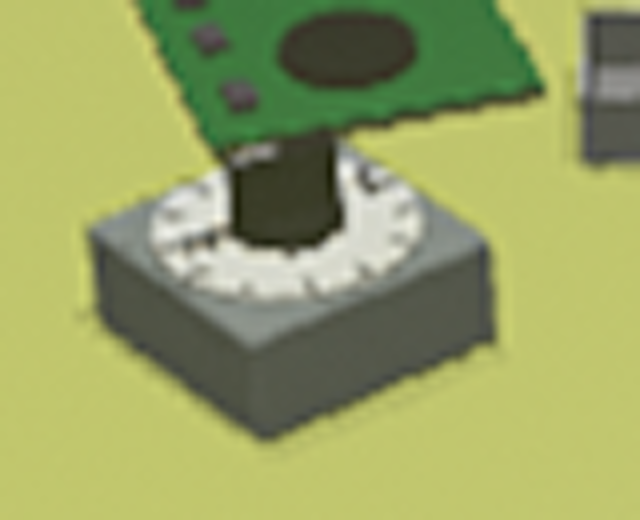

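```bash
python3 - <<'E'
from h import *
a=grab("scene");b=grab("side")
S=lambda u,v:(200+u/4.4,215+v/4.4); D=lambda u,v:(270+u/4,190+v/4)
print("pointer",lsq_rays([ray(a,*S(316,250)),ray(b,*D(485,224))]))
print("grip top",lsq_rays([ray(a,*S(505,103)),ray(b,*D(188,249))]))
for n,s,d in(("a",(345,219),(345,345)),("d",(277,280),(450,337)),("c",(500,273),(323,248)),("b",(436,338),(423,240))):
    print(n,onplane(a,*S(*s),40).round(1),onplane(b,*D(*d),40).round(1))
for s,d in(((360,100),(180,430)),((698,212),(148,205)),((495,437),(475,182)),((170,320),(555,408))): print("corner",onplane(a,*S(*s),40).round(1),onplane(b,*D(*d),40).round(1))
S3=lambda u,v:(430+u/8,230+v/8); D3=lambda u,v:(225+u/8,165+v/8)
print("dial disc rim",onplane(a,*S3(345,268),50),onplane(b,*D3(287,225),50))
print("pin",onplane(a,*S3(395,345),48),"ctr dial face",onplane(a,*S3(345,284),46),onplane(b,*D3(288,220),46))
print("pt2 width", can_metrics(b,322,204,12)[0], np.linalg.inv(b["C"])@[585.6,313,24,1])
for s in ((478,270),(385,125)): pass
E
```

```text
pointer (array([711.96079514, -26.7256728 ,  90.75946223]), [np.float64(0.9485201215077155), np.float64(0.9485201215076451)])
grip top (array([530.11840365, -14.18382557,  82.30374544]), [np.float64(0.557038879395352), np.float64(0.557038879395377)])
a [618.5 -67.2  40. ] [618.4 -69.2  40. ]
d [684.3 -69.7  40. ] [683.2 -71.4  40. ]
c [622.9  32.1  40. ] [622.1  29.9  40. ]
b [688.6  30.   40. ] [687.3  28.3  40. ]
corner [ 509.3 -122.9   40. ] [ 508.9 -131.6   40. ]
corner [521.1 101.3  40. ] [516.2  94.4  40. ]
corner [744.4  94.9  40. ] [734.8  86.2  40. ]
corner [ 740.5 -100.1   40. ] [ 729.9 -145.8   40. ]
dial disc rim [406.96852449 349.27870414  50.        ] [408.21124627 342.32399021  50.        ]
pin [436.05969238 372.74172188  48.        ] ctr dial face [409.29187396 350.5007781   46.        ] [408.82033125 352.46400215  46.        ]
pt2 width [315 197  15  14 161] [ 1.19042314e+01 -1.19370851e+02  1.78425581e+03  1.00000000e+00]
```

```bash
cat >> h.py <<'E'
def rel(x,y,z,yaw=None):
    s=state();R=Rr.from_rotvec(s["tcp_rot"]).as_matrix();d=np.array([x,y,z])-s["tool_pos"]
    t=R.T@d;w=np.degrees(np.arctan2(R[1,0],R[0,0]))
    up=R[:,2]
    print("t=%.1f clk pos"%s["clock"],s["tool_pos"].round(1),"yaw %.1f j6 %.2f tilt %.2fdeg"%(w,s["joints"][5],np.degrees(np.arccos(-up[2]))),"F",s["contact_force"].round(1),"open %.1f"%s["opening"])
    print("tool shift",t.round(1),"norm %.0f"%np.linalg.norm(t), "" if yaw is None else "az units %.2f"%(-((yaw-w+180)%360-180)/8))
E
```

Call:
arm_command --pt "85 0 0 0 0 0 0.93" --pt "85 0 0 0 0 0 0.93" --pt "85 -28 -31 -11 0 0 0" --pt "85 -28 -31 -11 0 0 0" --pt "85 -28 -31 -11 0 0 0"

```text
clock: 1.25
tool_pos: [247.8, -494.9, 264.5]
tcp_rot: [-2.22, 2.222, 0.0]
contact_force: [1.2, -0.6, -0.2]
opening: 85.1
```

Call:
arm_command --pt "85 -28 -31 -11 0 0 0" --pt "85 -28 -31 -11 0 0 0" --pt "85 -28 -31 -11 0 0 0" --pt "85 -28 -31 -11 0 0 0" --pt "85 -28 -31 -11 0 0 0"

```text
clock: 1.75
tool_pos: [403.2, -354.5, 320.0]
tcp_rot: [2.221, -2.221, 0.001]
contact_force: [0.2, -0.7, -0.9]
opening: 85.1
```

```bash
python3 - <<'E'
from h import *
rel(430,-330,330,-90)
im=grab("wrist");save(im,"w1.png");rel(430,-330,330,-90)
E
```

```text
t=1.8 clk pos [ 403.2 -354.5  320. ] yaw -90.0 j6 0.72 tilt 0.03deg F [ 0.2 -0.7 -0.9] open 85.1
tool shift [-24.5 -26.8 -10. ] norm 38 az units -0.00
t=1.8 clk pos [ 408.  -350.9  321.9] yaw -89.8 j6 0.72 tilt 0.36deg F [3.4 1.9 0.8] open 85.2
tool shift [-20.8 -22.1  -7.9] norm 31 az units 0.02
```

View pics/w1.png

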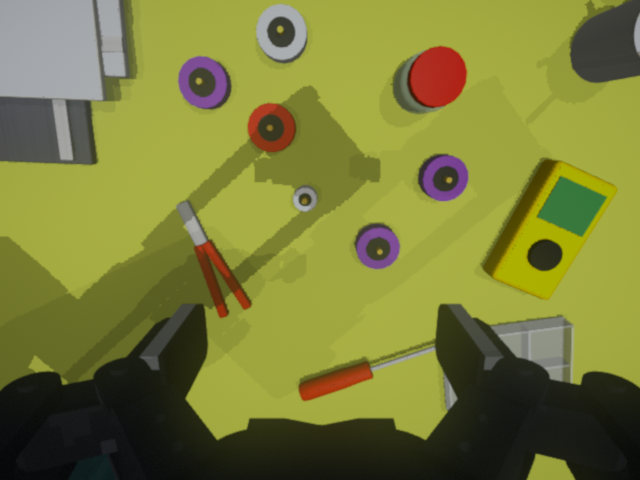

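The wrist view shows a at (304,199), d at (281,32), the red can at (270,127), and the purple cans at (204,82), (444,178) and (377,246). There is no b in this area. I'll measure the stage next.

Call:
arm_command --pt "85 -42 -11 9 0 0 0" --pt "85 -42 -11 9 0 0 0" --pt "85 -42 -11 9 0 0 0" --pt "85 -42 -11 9 0 0 0"

```text
clock: 2.2
tool_pos: [446.2, -186.4, 283.1]
tcp_rot: [-2.221, 2.222, -0.001]
contact_force: [1.2, -0.9, 0.1]
opening: 85.2
```

Call:
arm_command --pt "85 -42 -11 9 0 0 0" --pt "85 -42 -11 9 0 0 0" --pt "85 -42 -11 9 0 0 0" --pt "50 -36 -11 9 0 0 0" --pt "50 0 0 0 0 0 0"

```text
clock: 2.7
tool_pos: [490.0, -22.0, 246.3]
tcp_rot: [-2.226, 2.216, 0.004]
contact_force: [-0.1, -0.6, -0.4]
opening: 58.6
```

```bash
python3 - <<'E'
from h import *
rel(530,-14,52,-90)
im=grab("wrist");save(im,"w2.png");
import pickle;pickle.dump(im,open("w2.pkl","wb"))
E
```

```text
t=2.7 clk pos [490.  -22.  246.3] yaw -89.7 j6 1.38 tilt 0.14deg F [-0.1 -0.6 -0.4] open 58.6
tool shift [ -7.4 -40.3 194.2] norm 199 az units 0.03
```

View pics/w2.png

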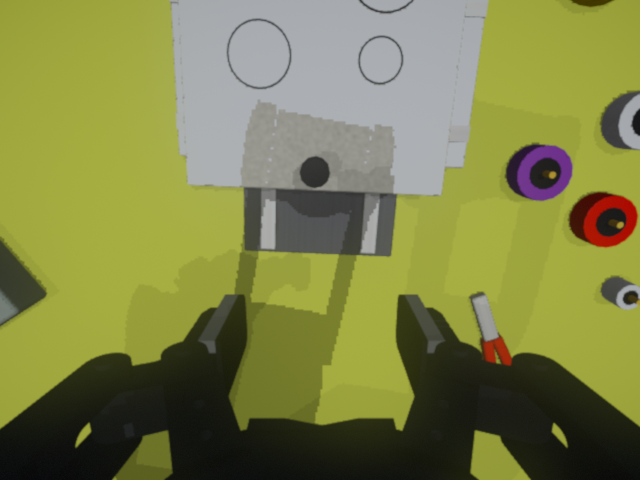

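```bash
cat >> h.py <<'E'
def darkctr(im,x0,y0,x1,y1,vmax=60):
    g=cv2.cvtColor(im["color"],cv2.COLOR_RGB2GRAY)[y0:y1,x0:x1];m=(g<vmax).astype(np.uint8)
    n,l,s,c=cv2.connectedComponentsWithStats(m);i=1+np.argmax(s[1:,4]);cn=max(cv2.findContours((l==i).astype(np.uint8),0,1)[0],key=cv2.contourArea)
    (cx,cy),r=cv2.minEnclosingCircle(cn);e=cv2.fitEllipse(cn) if len(cn)>4 else None
    return cx+x0,cy+y0,r,(e[0][0]+x0,e[0][1]+y0,e[1])
E
python3 - <<'E'
from h import *
import pickle;im=pickle.load(open("w2.pkl","rb"))
g=darkctr(im,290,145,340,188,45);print("grip",g,onplane(im,g[3][0],g[3][1],82))
for n,b in(("c",(215,10,305,98)),("a",(350,28,412,92))):
    r=darkctr(im,*b,vmax=95);print(n,r,onplane(im,*r[3][:2],40))
E
```

```text
Traceback (most recent call last):
  File "h.py", line 61, in darkctr
    n,l,s,c=cv2.connectedComponentsWithStats(m);i=1+np.argmax(s[1:,4]);cn=max(cv2.findContours((l==i).astype(np.uint8),0,1)[0],key=cv2.contourArea)
                                                    ~~~~~~~~~^^^^^^^^^
ValueError: attempt to get argmax of an empty sequence
```

```bash
python3 - <<'E'
from h import *
import pickle;im=pickle.load(open("w2.pkl","rb"))
gr=cv2.cvtColor(im["color"],cv2.COLOR_RGB2GRAY);print(gr[172,290:340:4],gr[60,350:415:1])
g=darkctr(im,290,145,340,188,70);print("grip",g,onplane(im,g[3][0],g[3][1],82))
for n,b in(("c",(215,10,305,98)),("a",(350,28,412,92))):
    r=darkctr(im,*b,vmax=120);print(n,r,onplane(im,*r[3][:2],40))
E
```

```text
[149 130 124  52  52  51  51  50  49  51 117 132 134] [174 173 173 173 173 173 172 160 124 106 149 171 173 173 173 173 173 173
 173 173 173 173 173 173 173 173 173 173 173 173 173 173 173 173 173 173
 173 173 173 173 173 173 173 173 173 173 173 173 173 171 160 121  96 144
 170 172 173 173 173 172 173 173 173 173 173]
grip (314.2435894012451, 171.67948722839355, 14.936135292053223, (314.3608989715576, 171.80913162231445, (27.67685890197754, 29.289989471435547))) [528.72423006 -16.97029511  82.        ]
c (258.093318939209, 53.576622009277344, 35.10951614379883, (258.6181411743164, 53.4412956237793, (62.69268798828125, 69.55290985107422))) [620.41387386  29.38060417  40.        ]
a (380.8115577697754, 59.75376892089844, 24.31391143798828, (380.26530265808105, 59.48593330383301, (43.32002258300781, 47.90888977050781))) [616.1620782  -70.54832305  40.        ]
```

Call:
arm_command --pt "50 -6 -40 20 0 0 0" --pt "50 0 0 48 0 0 0" --pt "50 0 0 46 0 0 0" --pt "50 0 0 45 0 0 0" --pt "50 0 0 34 0 0 0"

```text
clock: 3.25
tool_pos: [529.2, -21.3, 52.3]
tcp_rot: [2.22, -2.222, -0.001]
contact_force: [0.4, 0.2, 0.0]
opening: 49.8
```

Call:
arm_command --force 30 --pt "50 0 0 0 0 0 0" --pt "20 0 0 0 0 0 0" --pt "20 0 0 0 0 0 0" --pt "20 0 0 0 0 0 0" --pt "20 0 0 0 0 0 0"

```text
clock: 3.75
tool_pos: [531.3, -20.3, 56.2]
tcp_rot: [-2.221, 2.22, -0.004]
contact_force: [-2.3, -1.3, 6.4]
opening: 23.0
```

```bash
python3 - <<'E'
from h import *
rel(530,-14,52,-90)
im=grab("wrist");save(im,"w3.png");
rel(530,-14,52,-90)
E
```

```text
t=3.8 clk pos [531.3 -20.3  56.2] yaw -90.0 j6 1.40 tilt 0.19deg F [-2.3 -1.3  6.4] open 23.0
tool shift [-6.3  1.3  4.2] norm 8 az units 0.00
t=3.8 clk pos [531.4 -20.3  56.1] yaw -90.0 j6 1.40 tilt 0.19deg F [-1.8 -1.6  8.6] open 22.7
tool shift [-6.3  1.4  4.1] norm 8 az units 0.00
```

View pics/w3.png

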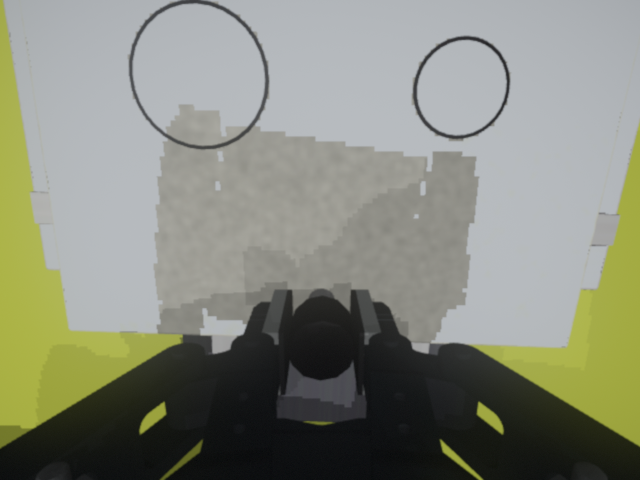

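Call:
arm_command --force 30 --pt "20 0 12 0 0 0 0" --pt "20 0 12 0 0 0 0" --pt "20 0 12 0 0 0 0"

```text
clock: 4.1
tool_pos: [496.0, -19.8, 56.1]
tcp_rot: [-2.219, 2.219, -0.007]
contact_force: [1.6, 2.0, 9.1]
opening: 22.9
```

Call:
arm_command --pt "20 -1 12 0 0 0 0" --pt "20 0 12 0 0 0 0" --pt "20 0 12 0 0 0 0"

```text
clock: 4.4
tool_pos: [459.9, -18.9, 56.1]
tcp_rot: [-2.219, 2.219, -0.007]
contact_force: [2.4, 1.4, 10.3]
opening: 22.9
```

```bash
python3 - <<'E'
from h import *
a=grab("scene");b=grab("side");save(a,"s4.png",(200,170,400,320),4);save(b,"d4.png",(240,190,440,340),4)
E
```

```text
(no output)
```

View pics/d4.png

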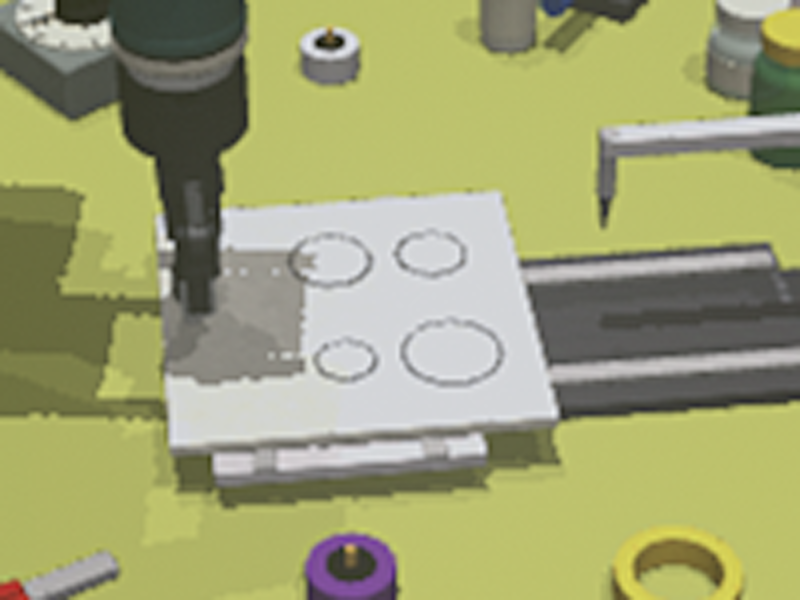

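Call:
arm_command --pt "20 0 8 0 0 0 0" --pt "20 0 8 0 0 0 0" --pt "20 0 0 0 0 0 0"

```text
clock: 4.8
tool_pos: [455.2, -20.9, 57.1]
tcp_rot: [-2.21, 2.211, -0.033]
contact_force: [25.0, 0.4, -12.9]
opening: 23.0
```

Call:
arm_command --pt "20 0 -10 0 0 0 0" --pt "50 0 0 0 0 0 0" --pt "50 0 0 0 0 0 0" --pt "50 0 0 -10 0 0 0" --pt "50 0 0 -45 0 0 0"

```text
clock: 5.3
tool_pos: [447.7, -18.0, 107.0]
tcp_rot: [2.218, -2.217, -0.013]
contact_force: [0.2, 0.1, 0.1]
opening: 50.2
```

Call:
arm_command --pt "80 0 0 -45 0 0 0" --pt "80 0 0 -45 0 0 0" --pt "80 0 0 -45 0 0 0" --pt "80 0 0 0 0 0 0" --pt "80 0 0 0 0 0 0"

```text
clock: 5.8
tool_pos: [451.9, -18.8, 245.7]
tcp_rot: [-2.221, 2.22, -0.003]
contact_force: [0.4, 0.3, -0.5]
opening: 80.1
```

```bash
python3 - <<'E'
from h import *
rel(400,-340,5,-90)
im=grab("wrist");save(im,"w4.png")
import pickle;pickle.dump(im,open("w4.pkl","wb"))
E
```

```text
t=5.8 clk pos [451.9 -18.8 245.7] yaw -90.0 j6 1.38 tilt 0.14deg F [ 0.4  0.3 -0.5] open 80.1
tool shift [321.1  52.6 240.7] norm 405 az units 0.00
```

View pics/w4.png

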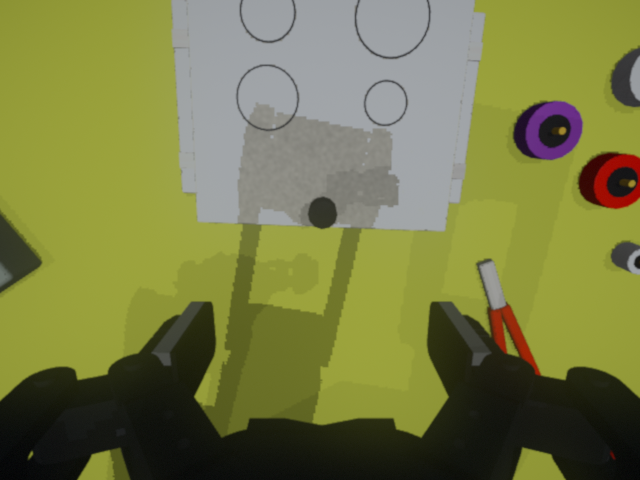

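```bash
cat >> h.py <<'E'
def ringfit(im,u,v,rmin,rmax,z=40):
    # dark ring pixels on a locally bright plate -> ellipse on plane
    g=cv2.cvtColor(im["color"],cv2.COLOR_RGB2GRAY).astype(np.float32)
    bl=cv2.medianBlur(g.astype(np.uint8),15).astype(np.float32);m=(g<bl-25)
    ys,xs=np.nonzero(m);d=np.hypot(xs-u,ys-v);k=(d>rmin)&(d<rmax)
    P=np.array([onplane(im,x,y,z)[:2] for x,y in zip(xs[k],ys[k])])
    for _ in range(4):
        A=np.c_[2*P,np.ones(len(P))];s=np.linalg.lstsq(A,(P**2).sum(1),rcond=None)[0];c=s[:2];r=np.sqrt(s[2]+c@c)
        e=np.abs(np.hypot(*(P-c).T)-r);P=P[e<max(2,2*np.median(e))]
    return c.round(1),round(float(r)*2,1),len(P)
E
python3 - <<'E'
from h import *
import pickle;im=pickle.load(open("w4.pkl","rb"))
print("a",ringfit(im,386,102,16,28));print("c",ringfit(im,267,97,24,40));print("d",ringfit(im,393,20,28,46))
print("b",ringfit(im,268,12,20,36))
g=darkctr(im,300,190,345,229,70);print("grip",g,onplane(im,g[3][0],g[3][1],82))
E
```

```text
a (array([545., -74.]), 35.5, 338)
c (array([549.1,  25.8]), 51.4, 460)
d (array([609.9, -76.6]), 59.4, 432)
b (array([613.9,  23.2]), 43.4, 315)
grip (322.0, 212.13333320617676, 15.166437149047852, (322.03565788269043, 212.40635108947754, (27.20108413696289, 29.985347747802734))) [459.14787017 -20.32637625  82.        ]
```

Call:
arm_command --pt "60 42 7 10 0 0 0" --pt "60 42 7 10 0 0 0" --pt "60 42 7 10 0 0 0" --pt "60 42 7 10 0 0 0" --pt "60 42 7 15 0 0 0"

```text
clock: 6.35
tool_pos: [415.3, -229.5, 187.5]
tcp_rot: [2.221, -2.221, -0.005]
contact_force: [1.1, 0.1, 0.6]
opening: 60.0
```

Call:
arm_command --pt "60 42 7 15 0 0 0" --pt "60 40 6 25 0 0 0" --pt "60 29 4 30 0 0 0" --pt "60 0 0 0 0 0 0" --pt "60 0 0 0 0 0 0"

```text
clock: 6.85
tool_pos: [398.2, -338.2, 117.1]
tcp_rot: [-2.219, 2.223, 0.01]
contact_force: [0.2, 0.7, -0.0]
opening: 59.9
```

```bash
python3 - <<'E'
from h import *
rel(400,-338,5,-90)
im=grab("wrist");save(im,"w5.png")
import pickle;pickle.dump(im,open("w5.pkl","wb"))
E
```

```text
t=6.8 clk pos [ 398.2 -338.2  117.1] yaw -90.1 j6 0.74 tilt 0.37deg F [ 0.2  0.7 -0. ] open 59.9
tool shift [  0.4  -2.3 112.1] norm 112 az units -0.01
```

View pics/w5.png

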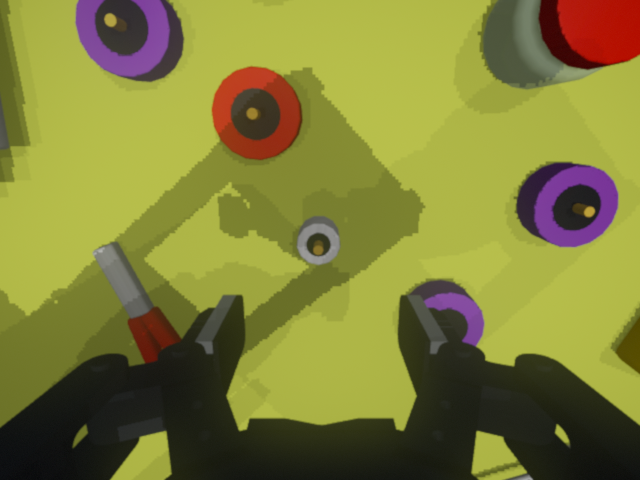

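```bash
python3 - <<'E'
from h import *
import pickle;im=pickle.load(open("w5.pkl","rb"))
for n,u,v,z in(("a top",318,242.5,24),("spindle tip",318,252,36),("purple near ctr",450,318,24),("purple left edge",412,318,24),("purple far top",450,291,24),("pliers tip",105,250,12),("pliers",150,320,12),("red",257,113,24),("red bottom",257,159,24)):
    print(n,onplane(im,u,v,z).round(1))
W=cloud(im);print(W[228:240:4,318].round(1))
E
```

```text
a top [ 399.6 -336.5   24. ]
spindle tip [ 397.1 -336.6   36. ]
purple near ctr [ 347.2 -424.1   24. ]
purple left edge [ 347.2 -398.8   24. ]
purple far top [ 366.6 -422.4   24. ]
pliers tip [ 391.2 -194.1   12. ]
pliers [ 339.6 -217.8   12. ]
red [ 477.2 -301.8   24. ]
red bottom [ 451.3 -300.5   24. ]
[[ 408.8 -336.5   23. ]
 [ 406.5 -336.5   24.1]
 [ 403.7 -336.5   23.3]]
```

Call:
arm_command --pt "60 -1.7 -1 45 0 0 0" --pt "60 0 0 45 0 0 0" --pt "60 0 0 21 0 0 0" --pt "60 0 0 0 0 0 0" --pt "24 0 0 0 0 0 0"

```text
clock: 7.4
tool_pos: [401.6, -337.3, 9.2]
tcp_rot: [-2.223, 2.22, 0.0]
contact_force: [-0.2, 1.0, -0.1]
opening: 46.9
```

Call:
arm_command --force 25 --pt "20 0 0 0 0 0 0" --pt "20 0 0 0 0 0 0" --pt "20 0 0 0 0 0 0" --pt "20 0 0 0 0 0 0"

```text
clock: 7.8
tool_pos: [402.3, -338.8, 10.3]
tcp_rot: [-2.221, 2.221, -0.005]
contact_force: [1.4, 3.1, 7.9]
opening: 27.0
```

Call:
arm_command --pt "20 0 0 -35 0 0 0" --pt "20 0 0 -45 0 0 0" --pt "20 -40 -22 -10 0 0 0" --pt "20 -40 -22 0 0 0 0" --pt "20 -40 -22 0 0 0 0"

```text
clock: 8.3
tool_pos: [468.5, -217.7, 100.5]
tcp_rot: [-2.219, 2.222, -0.006]
contact_force: [0.3, 0.1, -0.6]
opening: 26.8
```

Call:
arm_command --pt "20 -40 -22 0 0 0 0" --pt "20 -40 -22 0 0 0 0" --pt "20 -40 -22 0 0 0 0" --pt "20 -25 -13 0 0 0 0" --pt "20 0 0 0 0 0 0"

```text
clock: 8.8
tool_pos: [548.3, -70.1, 99.7]
tcp_rot: [-2.224, 2.215, -0.004]
contact_force: [-0.2, -0.9, -0.3]
opening: 26.6
```

```bash
python3 - <<'E'
from h import *
rel(547.7,-74,51.5,-90)
im=grab("wrist");save(im,"w6.png")
import pickle;pickle.dump(im,open("w6.pkl","wb"))
E
```

```text
t=8.8 clk pos [548.3 -70.1  99.7] yaw -89.8 j6 1.31 tilt 0.20deg F [-0.2 -0.9 -0.3] open 26.6
tool shift [ 3.9  0.8 48.2] norm 48 az units 0.03
```

View pics/w6.png

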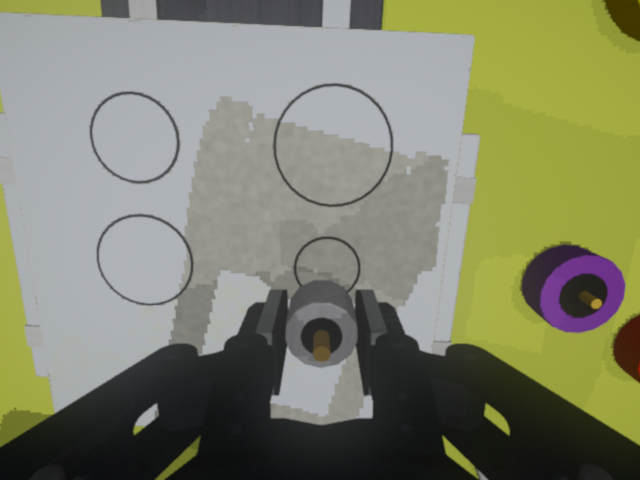

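```bash
python3 - <<'E'
from h import *
import pickle;im=pickle.load(open("w6.pkl","rb"))
print("ring a",ringfit(im,327,268,26,40),"d",ringfit(im,333,145,50,70),"c",ringfit(im,145,259,38,56))
for n,u,v,z in(("obj top disc",321,337,113.5),("tip",321.5,351,125.5)):
    print(n,onplane(im,u,v,z).round(1))
W=cloud(im);print(W[305:330:6,321].round(1))
E
```

```text
ring a (array([545.1, -73.9]), 35.4, 434) d (array([610. , -76.6]), 59.3, 1294) c (array([549.1,  25.9]), 51.4, 927)
obj top disc [544.2 -70.8 113.5]
tip [545.7 -70.9 125.5]
[[556.6 -70.7 112.5]
 [554.  -70.8 112. ]
 [552.  -70.8 112.9]
 [550.3 -70.8 114.2]
 [547.5 -70.8 113.5]]
```

Call:
arm_command --pt "20 3 0 20 0 0 0" --pt "20 0 0 18 0 0 0" --pt "20 0 0 6 0 0 0" --pt "20 0 0 3 0 0 0" --pt "20 0 0 0 0 0 0"

```text
clock: 9.35
tool_pos: [546.0, -76.7, 51.6]
tcp_rot: [-2.221, 2.222, -0.0]
contact_force: [0.2, 0.2, 0.2]
opening: 26.7
```

```bash
python3 - <<'E'
from h import *
for i in range(3): print(state()["tool_pos"].round(2),state()["clock"])
im=grab("wrist");save(im,"w7.png",(220,200,440,400),3.5);print(state()["tool_pos"].round(2),state()["clock"])
E
```

```text
[545.98 -76.72  51.62] 9.35
[545.98 -76.72  51.62] 9.35
[545.98 -76.72  51.62] 9.35
[546.31 -76.64  51.92] 9.4
```

View pics/w7.png

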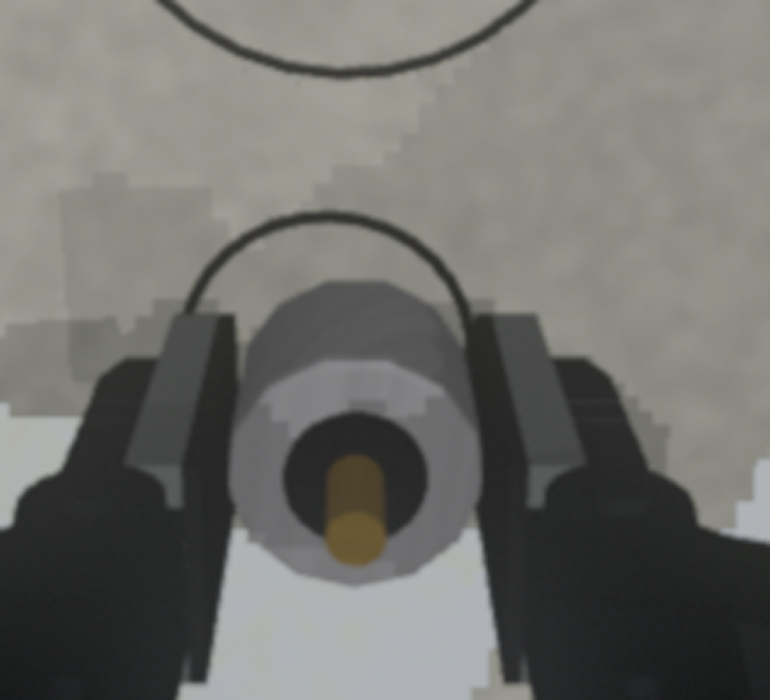

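```bash
python3 - <<'E'
from h import *
im=grab("wrist");rel(545,-74,51,-90)
c=lambda u,v:(220+u/3.5,200+v/3.5)
print("ring top",onplane(im,*c(330,212),40)[:2],"can base front",onplane(im,*c(352,282),41)[:2],"can top ctr",onplane(im,*c(354,478),65)[:2],"spindle",onplane(im,*c(356,540),77)[:2])
print(ringfit(im,*c(332,340),26,60))
E
```

```text
t=9.4 clk pos [546.5 -76.6  52.1] yaw -90.0 j6 1.31 tilt 0.07deg F [-0.9 -0.3 -0.4] open 26.7
tool shift [-2.6  1.5  1.1] norm 3 az units -0.00
ring top [563.37597432 -74.49686292] can base front [554.82638545 -77.10773831] can top ctr [542.03905375 -77.30989   ] spindle [542.07023522 -77.49602531]
(array([542. , -74.1]), 40.7, 409)
```

Call:
arm_command --pt "20 -3 -3 0 0 0 0" --pt "20 0 0 1 0 0 0" --pt "20 0 0 0 0 0 0"

```text
clock: 9.75
tool_pos: [549.4, -73.0, 50.5]
tcp_rot: [-2.222, 2.221, -0.001]
contact_force: [-0.0, 0.6, -0.2]
opening: 26.2
```

```bash
python3 - <<'E'
from h import *
im=grab("wrist");rel(545,-74,51,-90);save(im,"w8.png",(220,200,440,400),3.5)
E
```

```text
t=9.8 clk pos [549.2 -72.9  50.4] yaw -90.0 j6 1.31 tilt 0.01deg F [-0.9 -0.7 -0.6] open 26.5
tool shift [ 1.1  4.2 -0.6] norm 4 az units 0.00
```

View pics/w8.png

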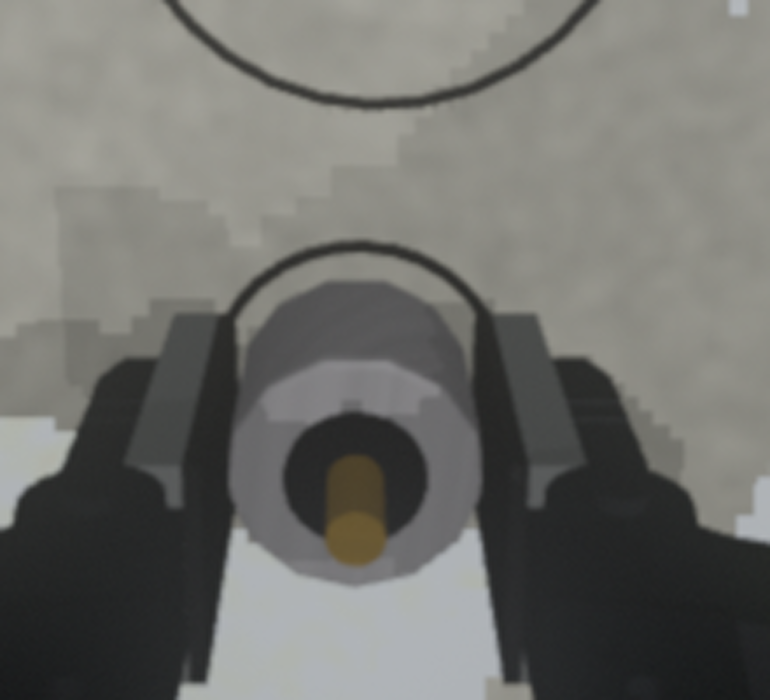

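Call:
arm_command --pt "20 0 -1 1 0 0 0" --pt "20 0 0 0 0 0 0"

```text
clock: 10.0
tool_pos: [551.0, -73.1, 50.2]
tcp_rot: [-2.221, 2.22, -0.002]
contact_force: [-0.0, 1.5, 7.0]
opening: 26.5
```

Contact has been made at 7 N. I'll release and rise.

Call:
arm_command --pt "40 0 0 0 0 0 0" --pt "50 0 0 0 0 0 0" --pt "50 0 0 0 0 0 0" --pt "50 0 0 -10 0 0 0" --pt "50 0 0 -30 0 0 0"

```text
clock: 10.5
tool_pos: [547.7, -72.5, 87.8]
tcp_rot: [2.219, -2.219, -0.008]
contact_force: [0.2, 0.4, 0.3]
opening: 49.9
```

Call:
arm_command --pt "75 0 20 -45 0 0 0" --pt "75 0 20 -45 0 0 0" --pt "75 0 0 0 0 0 0" --pt "75 0 0 0 0 0 0"

```text
clock: 10.9
tool_pos: [510.7, -73.4, 181.1]
tcp_rot: [-2.22, 2.22, -0.005]
contact_force: [-0.3, -0.1, -0.4]
opening: 74.9
```

```bash
python3 - <<'E'
from h import *
rel(572,-314,110,-90)
im=grab("wrist");save(im,"w9.png")
import pickle;pickle.dump(im,open("w9.pkl","wb"))
E
```

```text
t=10.9 clk pos [510.7 -73.4 181.1] yaw -90.0 j6 1.29 tilt 0.21deg F [-0.3 -0.1 -0.4] open 74.9
tool shift [240.6 -61.1  71.5] norm 258 az units -0.00
```

View pics/w9.png

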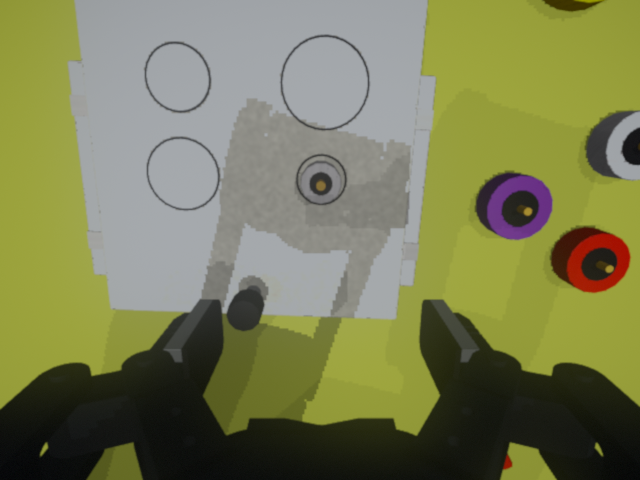

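```bash
python3 - <<'E'
from h import *
import pickle;im=pickle.load(open("w9.pkl","rb"))
d=darkctr(im,305,168,336,200,60);print(d)
print("a disc",onplane(im,*d[3][:2],64)[:2],"ring",ringfit(im,321,179,19,30))
E
```

```text
(320.37036991119385, 183.48148155212402, 10.607510566711426, (320.37135791778564, 183.37602710723877, (19.734100341796875, 20.545482635498047)))
a disc [547.03002836 -73.75212767] ring (array([546.9, -74.1]), 35.4, 365)
```

Movement a is centred in its ring to about 0.5 mm. Next I'll fetch d, the large aluminium can at (615,145) in this view, not the red or purple ones.

Call:
arm_command --pt "80 42 -10 5 0 0 0" --pt "80 42 -10 10 0 0 0" --pt "80 42 -10 10 0 0 0" --pt "80 42 -10 10 0 0 0" --pt "80 42 -10 15 0 0 0"

```text
clock: 11.45
tool_pos: [560.1, -284.6, 127.2]
tcp_rot: [2.221, -2.221, -0.003]
contact_force: [1.4, -0.2, 0.5]
opening: 79.9
```

Call:
arm_command --pt "80 30 -10 10 0 0 0" --pt "80 0 0 0 0 0 0" --pt "80 0 0 0 0 0 0"

```text
clock: 11.75
tool_pos: [569.1, -312.8, 116.7]
tcp_rot: [2.22, -2.222, -0.007]
contact_force: [-0.2, 0.4, 0.5]
opening: 80.3
```

```bash
python3 - <<'E'
from h import *
rel(572,-314,8,-90)
im=grab("wrist");save(im,"w10.png")
import pickle;pickle.dump(im,open("w10.pkl","wb"))
E
```

```text
t=11.8 clk pos [ 569.1 -312.8  116.7] yaw -90.1 j6 0.96 tilt 0.26deg F [-0.2  0.4  0.5] open 80.3
tool shift [  1.5  -3.3 108.7] norm 109 az units -0.01
```

View pics/w10.png

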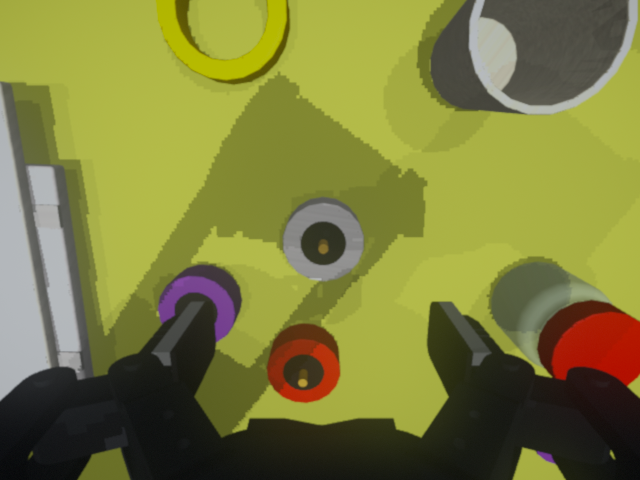

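```bash
python3 - <<'E'
from h import *
import pickle;im=pickle.load(open("w10.pkl","rb"))
d=darkctr(im,302,222,345,264,60);print(d[3])
print("d disc",onplane(im,*d[3][:2],24)[:2])
for n,u,v,z in(("purple ctr",200,309,24),("purple top",205,283,24),("red ctr",304,368,24),("red base far",304,322,0),("jar base left",490,290,0),("jar lid ctr",600,350,75),("d left",284,240,24),("d right",363,240,24)): print(n,onplane(im,u,v,z).round(1))
E
```

```text
(322.9203128814697, 242.8229217529297, (40.74722671508789, 42.32524490356445))
d disc [ 570.50688811 -314.41005581]
purple ctr [ 525. -233.   24.]
purple top [ 543.5 -237.9   24. ]
red ctr [ 480.2 -301.2   24. ]
red base far [ 502.9 -300.5    0. ]
jar base left [ 528.1 -434.3    0. ]
jar lid ctr [ 525.5 -462.1   75. ]
d left [ 572.4 -290.    24. ]
d right [ 572.3 -339.6   24. ]
```

Call:
arm_command --pt "80 1.7 -2 45 0 0 0" --pt "80 0 0 45 0 0 0" --pt "80 0 0 20 0 0 0" --pt "70 0 0 0 0 0 0" --pt "45 0 0 0 0 0 0"

```text
clock: 12.3
tool_pos: [572.2, -313.6, 9.7]
tcp_rot: [-2.223, 2.22, 0.001]
contact_force: [1.4, -0.3, 1.1]
opening: 56.8
```

Call:
arm_command --force 25 --pt "45 0 0 0 0 0 0" --pt "45 0 0 0 0 0 0" --pt "45 0 0 0 0 0 0" --pt "45 0 0 0 0 0 0"

```text
clock: 12.7
tool_pos: [573.0, -315.3, 10.7]
tcp_rot: [-2.221, 2.221, -0.003]
contact_force: [0.0, -0.6, 6.0]
opening: 50.5
```

Call:
arm_command --pt "45 0 0 -35 0 0 0" --pt "45 0 0 -45 0 0 0" --pt "45 -40 -7 -15 0 0 0" --pt "45 -40 -7 0 0 0 0" --pt "45 -40 -7 0 0 0 0"

```text
clock: 13.2
tool_pos: [593.7, -194.2, 105.6]
tcp_rot: [-2.219, 2.222, -0.003]
contact_force: [-0.4, -0.9, -1.1]
opening: 50.8
```

Call:
arm_command --pt "45 -40 -7 0 0 0 0" --pt "45 -40 -6 0 0 0 0" --pt "45 -36 -5 0 0 0 0" --pt "45 0 0 0 0 0 0" --pt "45 0 0 0 0 0 0"

```text
clock: 13.7
tool_pos: [611.0, -78.1, 104.4]
tcp_rot: [2.224, -2.219, 0.0]
contact_force: [0.8, -0.3, -1.6]
opening: 50.8
```

```bash
python3 - <<'E'
from h import *
rel(612,-76.6,51.5,-90)
im=grab("wrist");save(im,"w11.png")
import pickle;pickle.dump(im,open("w11.pkl","wb"))
E
```

```text
t=13.7 clk pos [611.  -78.1 104.4] yaw -89.9 j6 1.33 tilt 0.02deg F [ 0.8 -0.3 -1.6] open 50.8
tool shift [-1.5 -1.  52.9] norm 53 az units 0.02
```

View pics/w11.png

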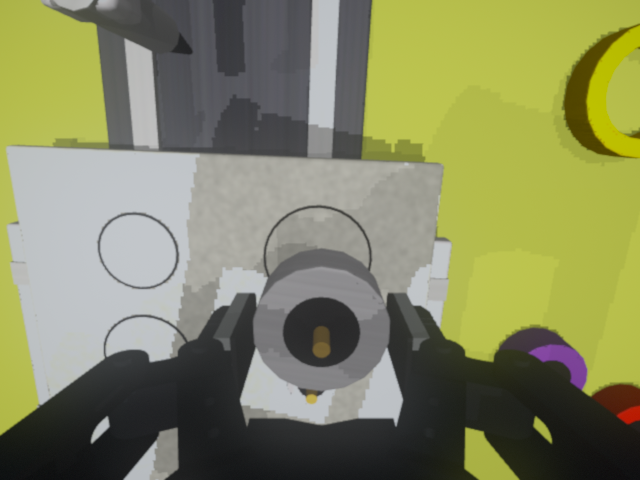

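```bash
python3 - <<'E'
from h import *
import pickle;im=pickle.load(open("w11.pkl","rb"))
d=darkctr(im,278,292,365,372,60);print(d[3])
print("obj",onplane(im,321,332,117.7)[:2],"tip",onplane(im,321,349,129.7)[:2],"ring",ringfit(im,318,255,44,60), "b",ringfit(im,138,250,32,46))
print("pointer",onplane(im,190,52,88))
E
```

```text
(321.0520362854004, 331.73525619506836, (67.2833251953125, 74.76039123535156))
obj [608.77831151 -78.67542063] tip [608.97576482 -78.66907119] ring (array([611.6, -76.5]), 59.5, 611) b (array([615.9,  23.2]), 43.5, 836)
pointer [708.46525954 -29.75994973  88.        ]
```

Call:
arm_command --pt "45 -2 -3 20 0 0 0" --pt "45 0 0 18 0 0 0" --pt "45 0 0 8 0 0 0" --pt "45 0 0 4 0 0 0" --pt "45 0 0 0 0 0 0"

```text
clock: 14.25
tool_pos: [613.8, -77.5, 54.1]
tcp_rot: [2.22, -2.222, -0.001]
contact_force: [-0.1, 0.1, -0.7]
opening: 50.9
```

```bash
python3 - <<'E'
from h import *
rel(612,-76.6,51.5,-90)
im=grab("wrist");save(im,"w12.png",(200,180,440,400),3)
d=darkctr(im,270,280,375,390,60);s=state();zt=s["tool_pos"][2]-10.7+24
print(d[3],"obj",onplane(im,*d[3][:2],zt)[:2],"ring",ringfit(im,318,270,50,90))
E
```

```text
t=14.2 clk pos [613.8 -77.5  54.1] yaw -90.1 j6 1.33 tilt 0.04deg F [-0.1  0.1 -0.7] open 50.9
tool shift [-0.9  1.8  2.6] norm 3 az units -0.01
(321.0079116821289, 331.7855682373047, (67.0058364868164, 74.68147277832031)) obj [611.95391155 -78.145272  ] ring (array([612.6, -76.7]), 58.5, 397)
```

View pics/w12.png

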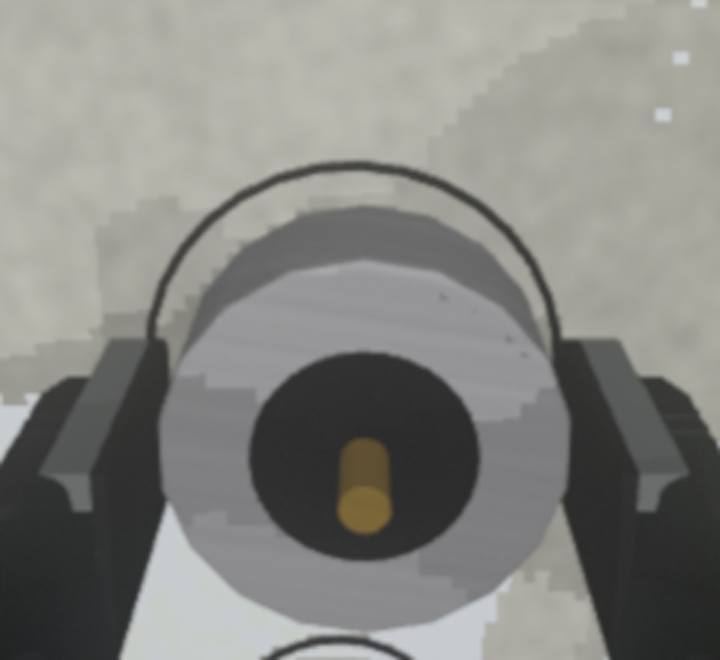

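Call:
arm_command --pt "45 -1.3 -1 2 0 0 0" --pt "45 0 0 2 0 0 0" --pt "45 0 0 0 0 0 0"

```text
clock: 14.6
tool_pos: [615.6, -75.5, 50.7]
tcp_rot: [-2.221, 2.221, -0.001]
contact_force: [0.2, -0.3, -0.0]
opening: 50.9
```

Call:
arm_command --pt "45 0 0 1 0 0 0" --pt "45 0 0 0.5 0 0 0" --pt "45 0 0 0 0 0 0"

```text
clock: 14.9
tool_pos: [616.4, -75.5, 50.6]
tcp_rot: [-2.221, 2.22, -0.004]
contact_force: [-0.9, 1.2, 10.3]
opening: 50.7
```

Call:
arm_command --pt "70 0 0 -1 0 0 0" --pt "70 0 0 0 0 0 0" --pt "70 0 0 0 0 0 0" --pt "70 0 0 -15 0 0 0" --pt "70 0 0 -40 0 0 0"

```text
clock: 15.4
tool_pos: [612.0, -74.8, 102.5]
tcp_rot: [2.219, -2.219, -0.011]
contact_force: [0.4, -0.9, -0.4]
opening: 70.1
```

Call:
arm_command --pt "75 0 40 -30 0 0 0" --pt "75 -10 40 -30 0 0 0" --pt "75 0 0 0 0 0 0" --pt "75 0 0 0 0 0 0"

```text
clock: 15.8
tool_pos: [536.2, -65.8, 166.0]
tcp_rot: [-2.22, 2.22, -0.004]
contact_force: [0.9, -1.2, 0.3]
opening: 74.8
```

```bash
python3 - <<'E'
from h import *
rel(586,313,110,-90)
im=grab("wrist");save(im,"w13.png")
import pickle;pickle.dump(im,open("w13.pkl","wb"))
E
```

```text
t=15.8 clk pos [536.2 -65.8 166. ] yaw -90.0 j6 1.32 tilt 0.18deg F [ 0.9 -1.2  0.3] open 74.8
tool shift [-378.8  -49.6   55.9] norm 386 az units 0.00
```

View pics/w13.png

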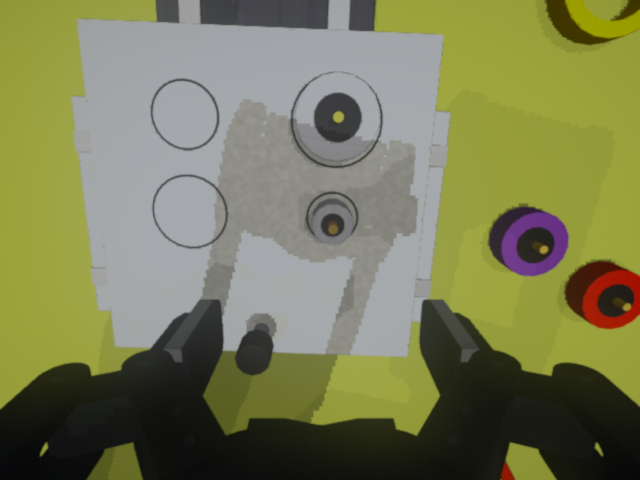

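```bash
python3 - <<'E'
from h import *
import pickle;im=pickle.load(open("w13.pkl","rb"))
for n,b,q in(("d",(310,90,366,145),(337,119,40,52)),("a",(318,212,346,240),(331,218,22,32))):
    d=darkctr(im,*b,60);print(n,d[3],onplane(im,*d[3][:2],64)[:2],"ring",ringfit(im,*q))
print("c",ringfit(im,190,211,30,44))
E
```

```text
d (333.3573474884033, 134.14290618896484, (11.399322509765625, 34.95663070678711)) [604.11325313 -74.04765092] ring (array([612.6, -76.7]), 59.4, 675)
a (332.2699146270752, 224.91024684906006, (19.82415771484375, 20.109813690185547)) [547.64303121 -73.76548352] ring (array([547.7, -74. ]), 35.4, 256)
c (array([551.6,  25.8]), 51.4, 616)
```

```bash
python3 - <<'E'
from h import *
import pickle;im=pickle.load(open("w13.pkl","rb"))
d=darkctr(im,306,84,366,142,80);print("d",d[3],onplane(im,*d[3][:2],64)[:2],onplane(im,338,118,64)[:2])
b=grab("side");print("flux base",onplane(b,367,202,0),"box",onplane(b,313,175,30))
save(b,"d5.png",(220,130,440,290),3.5)
E
```

```text
d (337.24202156066895, 117.28386306762695, (45.107505798339844, 47.8292350769043)) [613.85466088 -76.3053321 ] [613.44467732 -76.76435781]
flux base [ 7.23668014e+02  3.21662075e+02 -1.13686838e-13] box [577.05838368 458.58835338  30.        ]
```

Call:
arm_command --pt "75 -43 -5 0 0 0 0" --pt "75 -43 -5 0 0 0 0" --pt "75 -43 -5 0 0 0 0" --pt "75 -43 -5 0 0 0 0" --pt "75 -43 -5 0 0 0 0"

```text
clock: 16.4
tool_pos: [561.6, 151.1, 162.9]
tcp_rot: [2.221, -2.221, -0.001]
contact_force: [1.3, -0.2, 0.3]
opening: 74.9
```

View pics/d5.png

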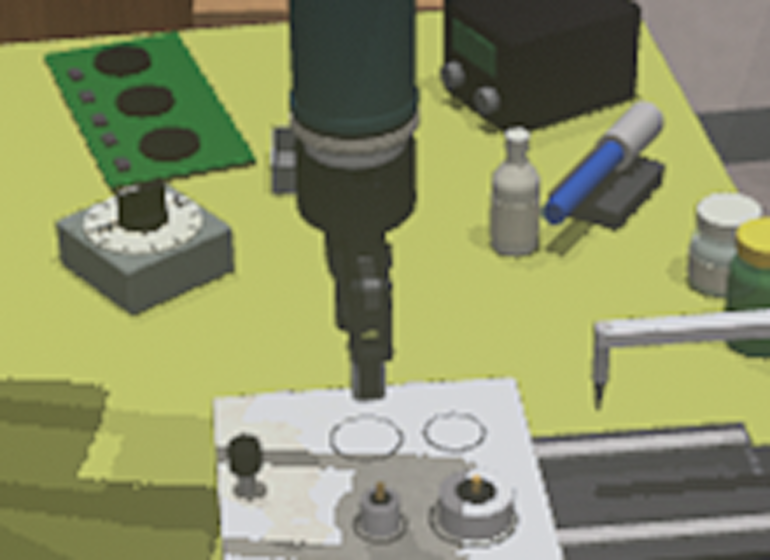

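Call:
arm_command --pt "75 -43 -7 5 0 0 0" --pt "75 -43 -7 10 0 0 0" --pt "75 -43 -6 15 0 0 0" --pt "75 -33 -5 18 0 0 0" --pt "75 0 0 0 0 0 0"

```text
clock: 16.9
tool_pos: [585.1, 315.4, 112.0]
tcp_rot: [2.223, -2.215, -0.004]
contact_force: [-0.7, -1.3, 0.6]
opening: 74.7
```

Call:
arm_command --pt "75 0 0 0 0 0 0"

```text
clock: 17.0
tool_pos: [585.5, 311.8, 114.1]
tcp_rot: [2.221, -2.217, -0.002]
contact_force: [-0.7, -0.8, 0.5]
opening: 75.0
```

```bash
python3 - <<'E'
from h import *
rel(586,313,8,-90)
im=grab("wrist");save(im,"w14.png")
import pickle;pickle.dump(im,open("w14.pkl","wb"))
E
```

```text
t=17.0 clk pos [585.5 311.8 114.1] yaw -89.9 j6 1.95 tilt 0.18deg F [-0.7 -0.8  0.5] open 75.0
tool shift [ -1.3  -0.8 106.1] norm 106 az units 0.01
```

View pics/w14.png

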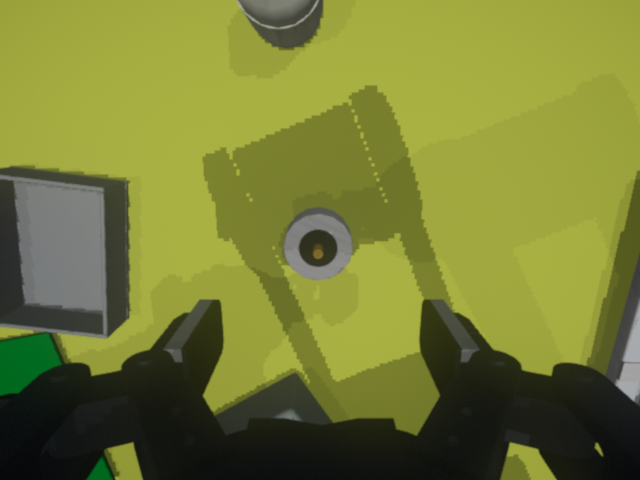

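```bash
python3 - <<'E'
from h import *
import pickle;im=pickle.load(open("w14.pkl","rb"))
d=darkctr(im,299,229,338,268,70);print(d[3],onplane(im,*d[3][:2],24)[:2])
print("edges",onplane(im,284,244,24)[1]-onplane(im,352,244,24)[1],"corner box",onplane(im,295,375,45),"parts",onplane(im,128,330,30))
E
```

```text
(317.6928539276123, 247.64171409606934, (35.1148681640625, 36.55034255981445)) [584.59135294 313.11725898]
edges 42.326805840966756 corner box [507.59190367 327.32545167  45.        ] parts [530.74824575 435.85681444  30.        ]
```

Call:
arm_command --pt "75 -1.3 0 45 0 0 0" --pt "75 0 0 42 0 0 0" --pt "75 0 0 20 0 0 0" --pt "60 0 0 0 0 0 0" --pt "38 0 0 0 0 0 0"

```text
clock: 17.55
tool_pos: [586.6, 311.7, 9.9]
tcp_rot: [-2.22, 2.223, -0.0]
contact_force: [-0.0, 1.5, -0.5]
opening: 47.4
```

Call:
arm_command --force 25 --pt "38 0 0 0 0 0 0" --pt "38 0 0 0 0 0 0" --pt "38 0 0 0 0 0 0" --pt "38 0 0 0 0 0 0"

```text
clock: 17.95
tool_pos: [586.7, 312.9, 10.6]
tcp_rot: [-2.22, 2.22, -0.001]
contact_force: [0.1, -0.8, 5.4]
opening: 42.9
```

Call:
arm_command --pt "38 0 0 -35 0 0 0" --pt "38 0 0 -45 0 0 0" --pt "38 42 5 -15 0 0 0" --pt "38 42 5 0 0 0 0" --pt "38 42 5 0 0 0 0"

```text
clock: 18.45
tool_pos: [571.2, 185.9, 105.6]
tcp_rot: [-2.222, 2.218, -0.002]
contact_force: [0.5, -0.6, -1.2]
opening: 42.6
```

Call:
arm_command --pt "38 42 5 0 0 0 0" --pt "38 42 5 0 0 0 0" --pt "38 42 5 0 0 0 0" --pt "38 35 3 0 0 0 0" --pt "38 0 0 0 0 0 0"

```text
clock: 18.95
tool_pos: [552.5, 21.9, 104.5]
tcp_rot: [2.217, -2.225, 0.001]
contact_force: [0.4, 0.5, -1.0]
opening: 42.5
```

Call:
arm_command --pt "38 0 0 15 0 0 0" --pt "38 0 0 0 0 0 0"

```text
clock: 19.15
tool_pos: [551.7, 26.0, 88.3]
tcp_rot: [2.22, -2.221, -0.003]
contact_force: [-0.2, 0.6, -1.0]
opening: 42.9
```

```bash
python3 - <<'E'
from h import *
rel(553.3,25.8,51,-90)
im=grab("wrist");save(im,"w15.png")
import pickle;pickle.dump(im,open("w15.pkl","wb"))
zt=state()["tool_pos"][2]-10.6+24
d=darkctr(im,275,285,370,390,70);print(d[3],onplane(im,*d[3][:2],zt)[:2])
E
```

```text
t=19.1 clk pos [551.7  26.   88.3] yaw -90.0 j6 1.49 tilt 0.14deg F [-0.2  0.6 -1. ] open 42.9
tool shift [ 0.2 -1.7 37.3] norm 37 az units -0.00
(321.0141944885254, 331.7657165527344, (57.51430892944336, 64.08580017089844)) [549.90488823  25.3471594 ]
```

View pics/w15.png

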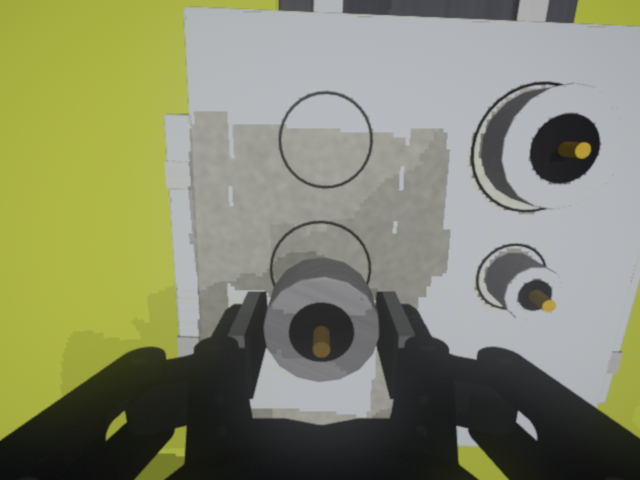

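```bash
python3 - <<'E'
from h import *
import pickle;im=pickle.load(open("w15.pkl","rb"))
print("ring",ringfit(im,321,268,42,56))
E
```

```text
ring (array([551.3,  25.9]), 51.5, 594)
```

Call:
arm_command --pt "38 -0.5 -1 18 0 0 0" --pt "38 0 0 12 0 0 0" --pt "38 0 0 4 0 0 0" --pt "38 0 0 0 0 0 0" --pt "38 0 0 0 0 0 0"

```text
clock: 19.7
tool_pos: [554.0, 26.3, 55.5]
tcp_rot: [-2.222, 2.221, -0.0]
contact_force: [0.5, 0.2, -0.7]
opening: 42.4
```

```bash
python3 - <<'E'
from h import *
rel(553.3,25.8,51,-90)
im=grab("wrist");save(im,"w16.png",(200,180,440,400),3)
zt=state()["tool_pos"][2]-10.6+24
d=darkctr(im,275,285,370,390,70);print(d[3],onplane(im,*d[3][:2],zt)[:2])
print("ring",ringfit(im,321,280,42,80))
E
```

```text
t=19.7 clk pos [554.   26.3  55.5] yaw -90.0 j6 1.49 tilt 0.01deg F [ 0.5  0.2 -0.7] open 42.4
tool shift [0.5 0.7 4.5] norm 5 az units 0.00
(320.98939514160156, 331.7994155883789, (57.43593215942383, 64.0677490234375)) [552.02147276  25.6980912 ]
ring (array([559. ,  25.3]), 55.3, 605)
```

View pics/w16.png

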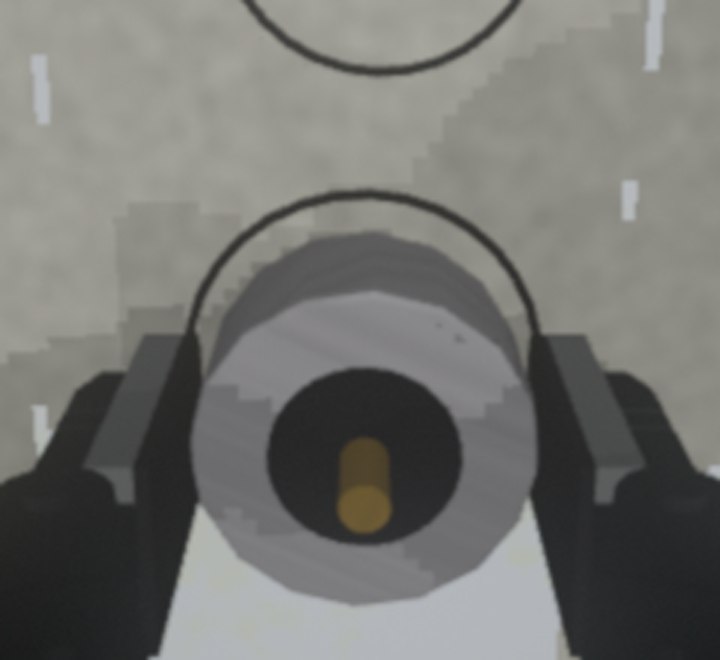

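Aligned within about 1 mm. I'll lower it to contact.

Call:
arm_command --pt "38 0 0 3 0 0 0" --pt "38 0 0 1.5 0 0 0" --pt "38 0 0 0 0 0 0" --pt "38 0 0 0 0 0 0"

```text
clock: 20.15
tool_pos: [553.8, 26.1, 50.8]
tcp_rot: [-2.221, 2.221, 0.0]
contact_force: [-0.1, -0.6, -1.1]
opening: 42.8
```

Call:
arm_command --pt "38 0 -0.5 1 0 0 0" --pt "38 0 0 0 0 0 0"

```text
clock: 20.35
tool_pos: [555.1, 26.0, 50.5]
tcp_rot: [-2.221, 2.221, -0.002]
contact_force: [-0.3, 0.5, 5.5]
opening: 42.9
```

Call:
arm_command --pt "60 0 0 -1 0 0 0" --pt "60 0 0 0 0 0 0" --pt "60 0 0 0 0 0 0" --pt "60 0 0 -15 0 0 0" --pt "60 0 0 -40 0 0 0"

```text
clock: 20.85
tool_pos: [551.2, 26.3, 103.1]
tcp_rot: [2.218, -2.218, -0.009]
contact_force: [0.5, 0.0, 0.9]
opening: 60.0
```

Call:
arm_command --pt "60 0 25 -40 0 0 0" --pt "60 0 25 -35 0 0 0" --pt "60 -20 0 0 0 0 0" --pt "60 0 0 0 0 0 0"

```text
clock: 21.25
tool_pos: [504.3, 47.3, 182.1]
tcp_rot: [-2.221, 2.219, -0.002]
contact_force: [-0.5, 0.5, -0.3]
opening: 60.1
```

```bash
python3 - <<'E'
from h import *
rel(360,350,230,-90)
im=grab("wrist");save(im,"w17.png")
import pickle;pickle.dump(im,open("w17.pkl","wb"))
E
```

```text
t=21.2 clk pos [504.3  47.3 182.1] yaw -89.9 j6 1.53 tilt 0.15deg F [-0.5  0.5 -0.3] open 60.1
tool shift [-302.9  143.9  -48.1] norm 339 az units 0.01
```

View pics/w17.png

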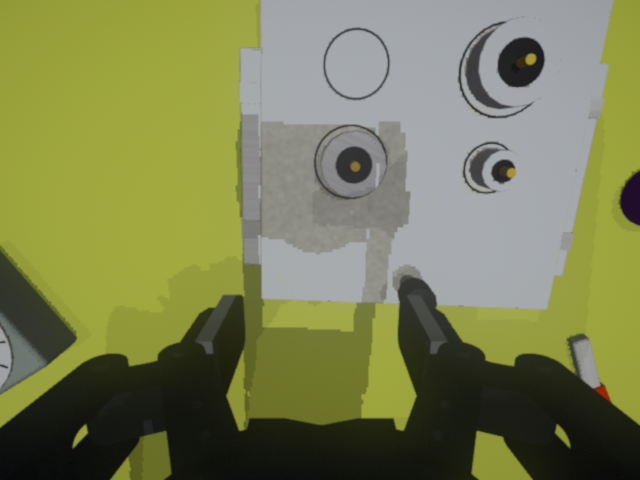

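Call:
arm_command --pt "60 -38 18 -6 0 0 0" --pt "60 -38 18 -6 0 0 0" --pt "60 -38 18 -6 0 0 0" --pt "60 -38 18 -6 0 0 0" --pt "60 -38 18 -6 0 0 0"

```text
clock: 21.8
tool_pos: [413.6, 236.8, 210.0]
tcp_rot: [2.22, -2.22, -0.001]
contact_force: [0.5, 0.8, -0.1]
opening: 59.9
```

Call:
arm_command --pt "60 -38 18 -6 0 0 0" --pt "60 -38 18 -6 0 0 0" --pt "60 -37 18 -6 0 0 0" --pt "60 0 0 0 0 0 0" --pt "60 0 0 0 0 0 0"

```text
clock: 22.3
tool_pos: [360.1, 349.2, 227.8]
tcp_rot: [2.223, -2.217, 0.001]
contact_force: [-0.5, -0.4, -0.4]
opening: 59.9
```

```bash
python3 - <<'E'
from h import *
rel(409,350,60,-90)
im=grab("wrist");save(im,"w18.png")
import pickle;pickle.dump(im,open("w18.pkl","wb"))
E
```

```text
t=22.3 clk pos [360.1 349.2 227.8] yaw -89.8 j6 2.20 tilt 0.10deg F [-0.5 -0.4 -0.4] open 59.9
tool shift [ -0.9 -49.1 167.8] norm 175 az units 0.02
```

View pics/w18.png

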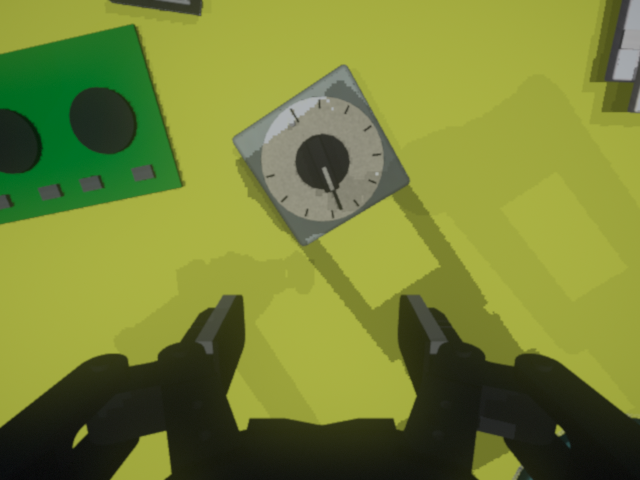

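```bash
python3 - <<'E'
from h import *
import pickle;im=pickle.load(open("w18.pkl","rb"))
save(im,"w18c.png",(230,60,420,250),4)
E
```

```text
(no output)
```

View pics/w18c.png

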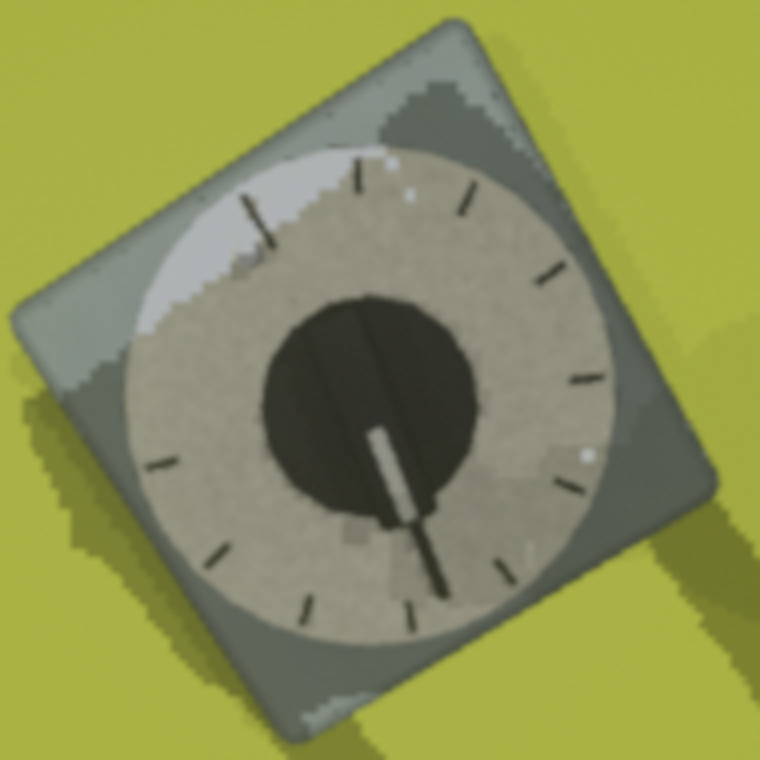

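```bash
python3 - <<'E'
from h import *
import pickle;im=pickle.load(open("w18.pkl","rb"))
W=cloud(im);c=lambda u,v:(230+u/4,60+v/4)
for q in((330,360),(360,420),(400,515),(300,420),(440,400),(200,400),(350,340)): u,v=c(*q);print(q,W[int(round(v)),int(round(u))].round(1))
z=W[80:240,240:405,2];print(np.nanpercentile(z,[50,90,97,99,99.9]))
m=(W[:,:,2]>60)&(W[:,:,2]<110);ys,xs=np.nonzero(m[60:260,230:420]);print(len(xs),np.nanmean(W[60:260,230:420][m[60:260,230:420]],0))
P=W[60:260,230:420][m[60:260,230:420]];print(P.min(0),P.max(0));w,v=np.linalg.eigh(np.cov(P[:,:2].T));print(w**.5,v[:,1],np.degrees(np.arctan2(v[1,1],v[0,1])))
print("dial face ctr",onplane(im,*c(370,395),46),"zero tick dir",onplane(im,*c(258,222),46),"hand tip",onplane(im,*c(443,595),55),"hand root",onplane(im,*c(418,525),55))
E
```

```text
(330, 360) [416.1 355.   77.5]
(360, 420) [405.4 349.1  78.9]
(400, 515) [387.6 341.6  78.7]
(300, 420) [403.4 361.1  55.3]
(440, 400) [407.3 333.2  54.6]
(200, 400) [406.7 381.8  46.5]
(350, 340) [419.7 350.6  79.8]
[44.68357164 48.03665297 78.31977257 79.75911854 80.88759078]
926 [406.72978235 347.32431525  79.13570982]
[385.9261537  334.83604889  60.36737268] [426.69675181 359.37210772  81.78617131]
[ 3.44076554 11.90310992] [-0.92560477 -0.37849149] -157.7597268279086
dial face ctr [407.72899068 347.11339241  46.        ] zero tick dir [441.34395676 369.42452538  46.        ] hand tip [368.00009354 332.03884221  55.        ] hand root [382.43497824 337.34212131  55.        ]
```

Call:
arm_command --pt "45 1 -24 35 0 0 0" --pt "40 1 -23 35 0 0 0" --pt "40 0 0 20 0 0 -0.9" --pt "40 0 0 15 0 0 -0.9" --pt "40 0 0 10 0 0 -0.86"

```text
clock: 22.85
tool_pos: [407.5, 344.5, 111.5]
tcp_rot: [2.593, -1.768, -0.002]
contact_force: [0.8, -0.9, -0.1]
opening: 40.0
```

Call:
arm_command --pt "40 0 0 0 0 0 0"

```text
clock: 22.95
tool_pos: [406.9, 344.5, 111.7]
tcp_rot: [2.589, -1.772, -0.002]
contact_force: [0.5, -0.7, -0.4]
opening: 39.7
```

```bash
python3 - <<'E'
from h import *
rel(407.2,347.2,58,-68.5)
im=grab("wrist");save(im,"w19.png")
import pickle;pickle.dump(im,open("w19.pkl","wb"))
W=cloud(im);m=(W[:,:,2]>70)&(W[:,:,2]<84);m[:,:250]=0;m[:,390:]=0
P=W[m];print(len(P),P.mean(0),(P.min(0)+P.max(0))/2)
E
```

```text
t=22.9 clk pos [406.9 344.5 111.7] yaw -68.8 j6 1.77 tilt 0.26deg F [ 0.5 -0.7 -0.4] open 39.7
tool shift [-2.5 -1.5 53.7] norm 54 az units -0.04
2085 [408.00653889 348.22115811  79.00488576] [406.37602237 347.56725127  75.88001244]
```

View pics/w19.png

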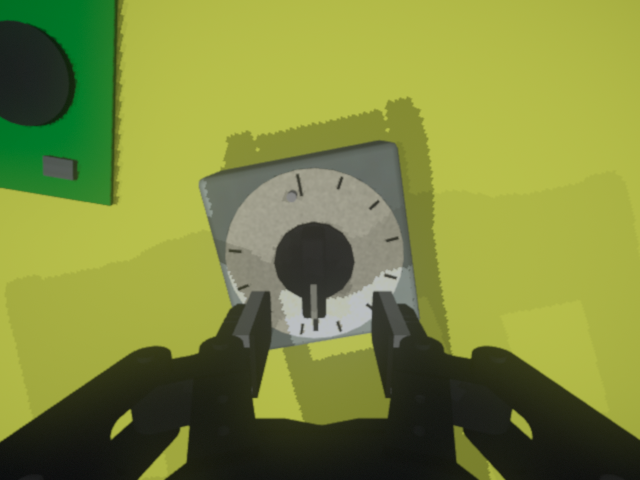

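Call:
arm_command --pt "40 -2.5 -2 20 0 0 0" --pt "35 0 0 22 0 0 0" --pt "35 0 0 11 0 0 0" --pt "20 0 0 0 0 0 0" --pt "8 0 0 0 0 0 0"

```text
clock: 23.5
tool_pos: [408.4, 349.3, 61.0]
tcp_rot: [2.592, -1.773, 0.001]
contact_force: [2.1, -1.5, -9.1]
opening: 11.4
```

Call:
arm_command --force 30 --pt "8 0 0 0 0 0 0" --pt "8 0 0 0 0 0 0" --pt "8 0 0 0 0 0 0"

```text
clock: 23.8
tool_pos: [408.4, 349.4, 61.0]
tcp_rot: [2.593, -1.773, 0.001]
contact_force: [3.0, -5.3, -5.7]
opening: 11.5
```

Call:
arm_command --pt "8 0 0 0 0 0 -1" --pt "8 0 0 0 0 0 -1" --pt "8 0 0 0 0 0 -1" --pt "8 0 0 0 0 0 -1" --pt "8 0 0 0 0 0 0"

```text
clock: 24.3
tool_pos: [407.6, 350.4, 61.0]
tcp_rot: [-2.982, 0.988, 0.002]
contact_force: [-1.4, -0.0, -4.5]
opening: 10.8
```

```bash
python3 - <<'E'
from h import *
rel(407.2,347.2,58,123);print(state()["wrist_torque"])
E
```

```text
t=24.3 clk pos [407.6 350.4  61. ] yaw -36.7 j6 1.22 tilt 0.06deg F [-1.4 -0.  -4.5] open 10.8
tool shift [1.6 2.9 3. ] norm 4 az units -19.96
[0.1021482  0.38335661 0.05846954]
```

Call:
arm_command --pt "8 0 0 0 0 0 -1" --pt "8 0 0 0 0 0 -1" --pt "8 0 0 0 0 0 -1" --pt "8 0 0 0 0 0 -1" --pt "8 0 0 0 0 0 -1"

```text
clock: 24.8
tool_pos: [406.0, 350.8, 61.0]
tcp_rot: [-3.139, -0.09, 0.005]
contact_force: [-7.6, 4.0, -0.3]
opening: 11.5
```

Call:
arm_command --pt "8 0 0 0 0 0 -1" --pt "8 0 0 0 0 0 -1" --pt "8 0 0 0 0 0 -1" --pt "8 0 0 0 0 0 -1" --pt "8 0 0 0 0 0 -1"

```text
clock: 25.3
tool_pos: [404.5, 350.1, 61.0]
tcp_rot: [-2.918, -1.158, 0.009]
contact_force: [-9.9, 1.1, 3.7]
opening: 11.1
```

Call:
arm_command --pt "8 0 0 0 0 0 -1" --pt "8 0 0 0 0 0 -1" --pt "8 0 0 0 0 0 -1" --pt "8 0 0 0 0 0 -1" --pt "8 0 0 0 0 0 -1"

```text
clock: 25.8
tool_pos: [403.8, 348.6, 60.9]
tcp_rot: [-2.345, -2.087, 0.012]
contact_force: [-10.7, -4.0, 7.4]
opening: 11.4
```

Call:
arm_command --pt "8 0 0 0 0 0 -1" --pt "8 0 0 0 0 0 -1" --pt "8 0 0 0 0 0 -1" --pt "8 0 0 0 0 0 0"

```text
clock: 26.2
tool_pos: [403.9, 347.6, 60.9]
tcp_rot: [-1.861, -2.527, 0.013]
contact_force: [-9.7, -7.2, 7.1]
opening: 11.3
```

```bash
python3 - <<'E'
from h import *
rel(407.2,347.2,58,123.6);print(state()["wrist_torque"])
im=grab("wrist");save(im,"w20.png")
E
```

```text
t=26.2 clk pos [403.9 347.6  60.9] yaw 107.3 j6 -1.29 tilt 0.49deg F [-9.7 -7.2  7.1] open 11.3
tool shift [-1.4  3.1  2.9] norm 4 az units -2.04
[-1.1121707   1.36788942  0.03878371]
```

View pics/w20.png

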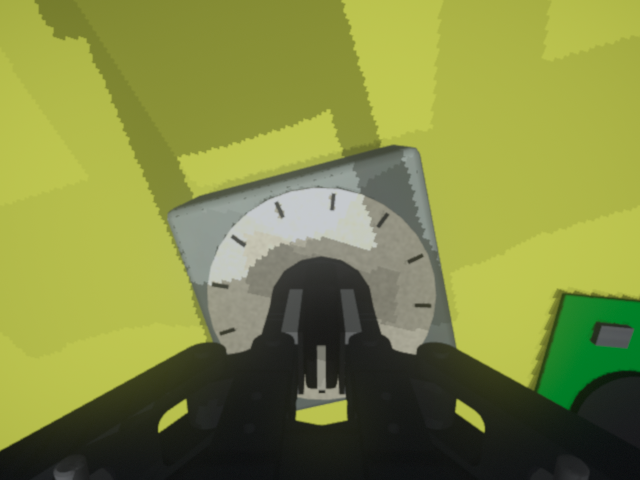

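Call:
arm_command --pt "8 0 0 0 0 0 -0.6" --pt "8 0 0 0 0 0 -0.6" --pt "8 0 0 0 0 0 -0.6" --pt "8 0 0 0 0 0 -0.4" --pt "8 0 0 0 0 0 0"

```text
clock: 26.75
tool_pos: [404.2, 347.2, 61.0]
tcp_rot: [-1.458, -2.778, 0.012]
contact_force: [-8.4, -9.1, 8.4]
opening: 11.1
```

```bash
python3 - <<'E'
from h import *
rel(407.2,347.2,58,123.6);print(state()["wrist_torque"])
E
```

```text
t=26.8 clk pos [404.2 347.2  61. ] yaw 124.6 j6 -1.59 tilt 0.49deg F [-8.4 -9.1  8.4] open 11.1
tool shift [-1.7  2.5  2.9] norm 4 az units 0.13
[-1.54732529  1.14224548 -0.99967041]
```

Call:
arm_command --pt "8 0 0 0 0 0 -0.3" --pt "8 0 0 0 0 0 -0.2" --pt "8 0 0 0 0 0 0"

```text
clock: 27.05
tool_pos: [404.2, 347.2, 61.0]
tcp_rot: [-1.365, -2.824, 0.011]
contact_force: [-8.0, -10.1, 9.8]
opening: 11.4
```

```bash
python3 - <<'E'
from h import *
rel(407.2,347.2,58,123.6);print(state()["wrist_torque"])
E
```

```text
t=27.1 clk pos [404.2 347.2  61. ] yaw 128.4 j6 -1.66 tilt 0.50deg F [ -8.  -10.1   9.8] open 11.4
tool shift [-1.9  2.4  3. ] norm 4 az units 0.60
[-1.63611593  1.14298608 -2.00663545]
```

Call:
arm_command --pt "30 0 0 0 0 0 0" --pt "40 0 0 0 0 0 0" --pt "40 0 0 -20 0 0 0" --pt "40 0 0 -40 0 0 0" --pt "40 0 30 -40 0 0 0"

```text
clock: 27.55
tool_pos: [428.3, 367.1, 161.3]
tcp_rot: [-1.356, -2.83, 0.007]
contact_force: [1.9, -0.5, -0.7]
opening: 39.9
```

Call:
arm_command --pt "50 0 0 0 0 0 0" --pt "50 0 0 0 0 0 0"

```text
clock: 27.75
tool_pos: [433.6, 370.6, 162.6]
tcp_rot: [1.356, 2.831, 0.008]
contact_force: [-0.5, -0.9, 0.0]
opening: 49.9
```

```bash
python3 - <<'E'
from h import *
rel(459,-20,180,-90)
im=grab("wrist");save(im,"w21.png");save(im,"w21c.png",(220,100,420,280),4)
import pickle;pickle.dump(im,open("w21.pkl","wb"))
a=grab("scene");save(a,"s6.png")
E
```

```text
t=27.8 clk pos [433.6 370.6 162.6] yaw 128.8 j6 -1.66 tilt 0.31deg F [-0.5 -0.9  0. ] open 49.9
tool shift [-320.2 -225.   -18.5] norm 392 az units -17.65
```

View pics/w21.png

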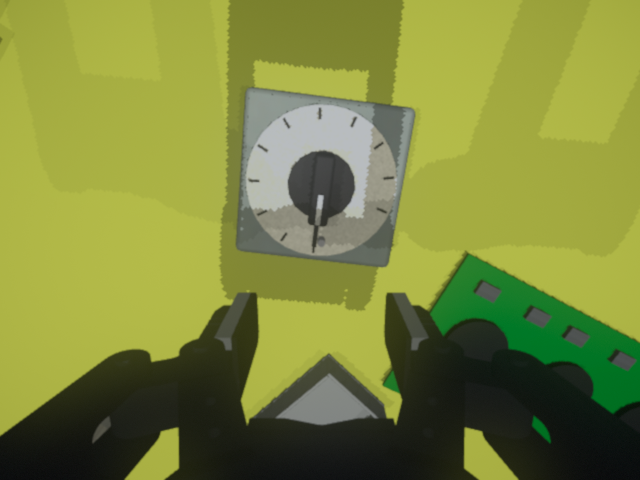

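View pics/w21c.png

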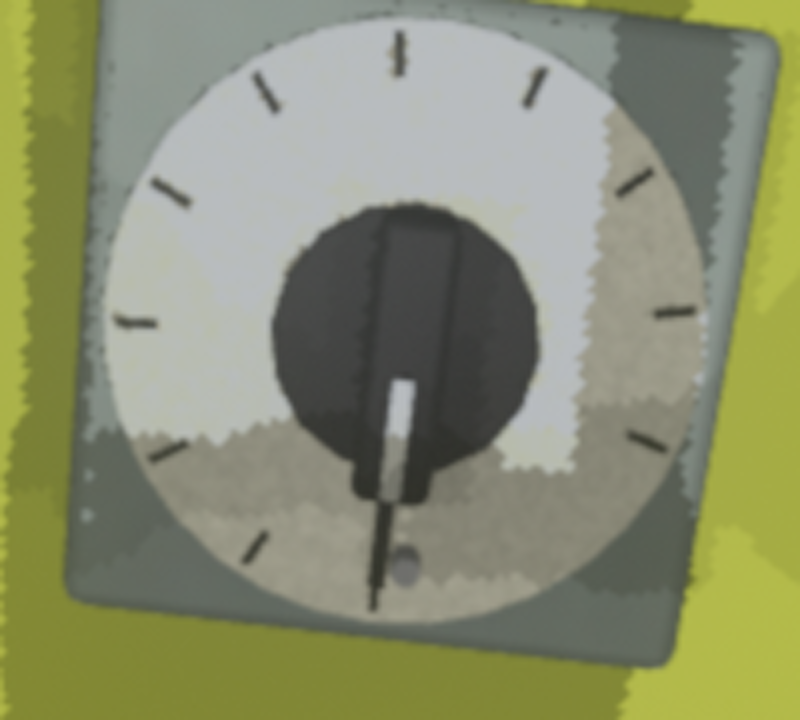

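View pics/s6.png

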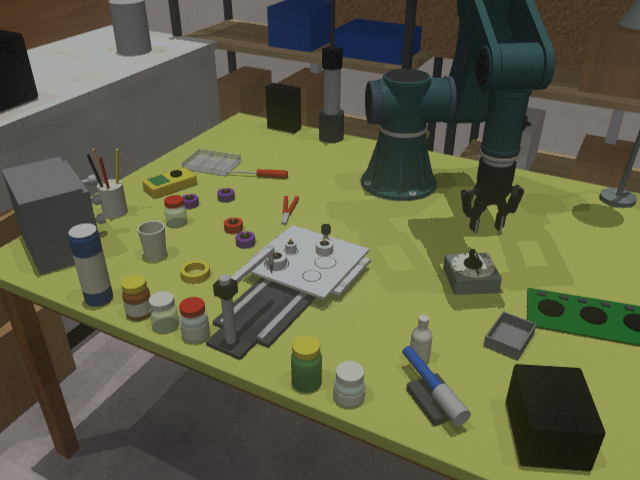

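```bash
python3 - <<'E'
from h import *
import pickle;im=pickle.load(open("w21.pkl","rb"));c=lambda u,v:(220+u/4,100+v/4)
f=onplane(im,*c(405,320),46);print("face ctr",f)
t=onplane(im,*c(374,608),57);r=onplane(im,*c(388,505),57);d=t-r;print("hand dir",np.degrees(np.arctan2(d[1],d[0])))
t80=onplane(im,*c(391,497),80);r80=onplane(im,*c(403,382),80);d=t80-r80;print("white line dir",np.degrees(np.arctan2(d[1],d[0])),"from ctr",np.degrees(np.arctan2(*(t-f)[[1,0]])))
W=cloud(im);
tk=[(400,55),(535,88),(635,182),(675,312),(648,442),(268,92),(172,192),(137,322),(168,450),(257,547)]
for q in tk: p=onplane(im,*c(*q),46)-f;print(round(np.degrees(np.arctan2(p[1],p[0])),1),end=" ")
E
```

```text
face ctr [403.87279029 346.15873441  46.        ]
hand dir 31.0711157029302
white line dir 32.82598515952543 from ctr 32.41914192402205
-140.1 -170.6 159.6 130.5 102.2 -110.1 -79.9 -50.8 -22.6 5.5
```

The hand is hard against the pin at about 32° in the world frame. The tick fit puts zero at about 31.9°, so the reading is about 0. I'll turn the tool back for the carrier.

Call:
arm_command --pt "50 0 0 -5 0 0 1.05" --pt "50 0 0 -5 0 0 1.05" --pt "50 0 0 0 0 0 1.05" --pt "50 0 0 0 0 0 1.05" --pt "50 0 0 0 0 0 1.05"

```text
clock: 28.35
tool_pos: [430.0, 368.0, 169.0]
tcp_rot: [-2.288, -2.152, 0.006]
contact_force: [-0.6, 0.7, 0.5]
opening: 49.7
```

Call:
arm_command --pt "50 0 0 0 0 0 1.05" --pt "50 0 0 0 0 0 1.05" --pt "50 0 0 0 0 0 1.05" --pt "50 0 0 0 0 0 1.05" --pt "50 0 0 0 0 0 1.05"

```text
clock: 28.85
tool_pos: [430.0, 368.0, 168.9]
tcp_rot: [2.907, 1.189, -0.006]
contact_force: [0.3, 0.1, -1.2]
opening: 49.9
```

Call:
arm_command --pt "50 0 0 0 0 0 1.05" --pt "50 0 0 0 0 0 1.05" --pt "50 0 0 0 0 0 1.05" --pt "50 0 0 0 0 0 1.05" --pt "50 0 0 0 0 0 1.05"

```text
clock: 29.35
tool_pos: [430.1, 368.0, 169.0]
tcp_rot: [3.139, 0.069, -0.005]
contact_force: [-0.0, 0.4, 0.4]
opening: 49.6
```

Call:
arm_command --pt "50 0 0 0 0 0 1.05" --pt "50 0 0 0 0 0 1.05" --pt "50 0 0 0 0 0 1.05" --pt "50 0 0 0 0 0 1.05" --pt "50 0 0 0 0 0 1.05"

```text
clock: 29.85
tool_pos: [430.1, 368.0, 169.0]
tcp_rot: [2.954, -1.061, -0.004]
contact_force: [-0.1, -0.2, 0.2]
opening: 49.9
```

Call:
arm_command --pt "50 0 0 0 0 0 1.05" --pt "50 0 0 0 0 0 1.05" --pt "50 0 0 0 0 0 1.05" --pt "50 0 0 0 0 0 1.05" --pt "50 0 0 0 0 0 1.05"

```text
clock: 30.35
tool_pos: [430.0, 368.0, 169.0]
tcp_rot: [2.377, -2.048, -0.002]
contact_force: [0.7, -0.1, 0.1]
opening: 49.8
```

```bash
python3 - <<'E'
from h import *
rel(459,-20,200,-90)
E
```

```text
t=30.4 clk pos [430. 368. 169.] yaw -81.5 j6 2.01 tilt 0.22deg F [ 0.7 -0.1  0.1] open 49.8
tool shift [388.   28.8 -30.4] norm 390 az units 1.06
```

Call:
arm_command --pt "50 0 0 0 0 0 0.95" --pt "50 43 -3 -4 0 0 0" --pt "50 43 -3 -4 0 0 0" --pt "50 43 -3 -4 0 0 0" --pt "50 43 -3 -4 0 0 0"

```text
clock: 30.85
tool_pos: [445.6, 195.4, 185.3]
tcp_rot: [2.244, -2.194, -0.003]
contact_force: [0.0, 0.3, 0.5]
opening: 49.8
```

Call:
arm_command --pt "50 43 -3 -4 0 0 0" --pt "50 43 -3 -4 0 0 0" --pt "50 43 -3 -4 0 0 0" --pt "50 43 -3 -4 0 0 0" --pt "50 43 -3 0 0 0 0"

```text
clock: 31.35
tool_pos: [465.9, -18.8, 201.8]
tcp_rot: [2.245, -2.196, -0.003]
contact_force: [1.4, -0.4, -0.7]
opening: 49.9
```

Call:
arm_command --pt "50 0 0 0 0 0 0" --pt "50 0 0 0 0 0 0"

```text
clock: 31.55
tool_pos: [465.9, -17.8, 201.4]
tcp_rot: [2.242, -2.199, -0.005]
contact_force: [0.1, -0.2, -0.1]
opening: 50.1
```

```bash
python3 - <<'E'
from h import *
rel(457,-20,52,-90)
im=grab("wrist");save(im,"w22.png")
import pickle;pickle.dump(im,open("w22.pkl","wb"))
E
```

```text
t=31.6 clk pos [465.9 -17.8 201.4] yaw -88.9 j6 1.36 tilt 0.19deg F [ 0.1 -0.2 -0.1] open 50.1
tool shift [  2.2   8.5 149.5] norm 150 az units 0.14
```

View pics/w22.png

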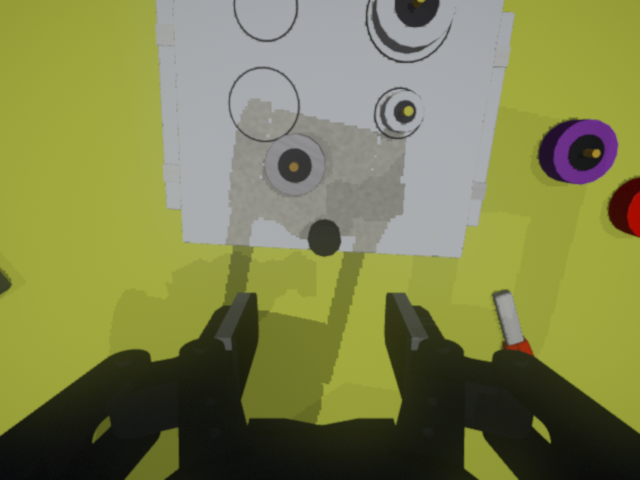

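Movement c has been knocked out of its ring, towards the grip at (295,165). I'll measure it and pick it up again.

```bash
python3 - <<'E'
from h import *
import pickle;im=pickle.load(open("w22.pkl","rb"))
d=darkctr(im,275,145,315,187,70);print(d[3],"c",onplane(im,*d[3][:2],64)[:2],"ring c",ringfit(im,264,104,28,42))
d=darkctr(im,390,96,420,126,70);print(d[3],"a",onplane(im,*d[3][:2],64)[:2],"ring a",ringfit(im,400,112,18,30))
print("ring d",ringfit(im,408,22,34,48),"d disc",onplane(im,417,8,64))
g=darkctr(im,303,215,345,258,70);print("grip",onplane(im,*g[3][:2],82))
E
```

```text
(294.3905258178711, 165.13978576660156, (31.340652465820312, 32.29335021972656)) c [511.36234065   1.38312736] ring c (array([552.7,  25.7]), 51.4, 579)
(404.49437618255615, 111.35306072235107, (19.276308059692383, 21.162260055541992)) a [548.86445761 -73.81393002] ring a (array([548.6, -74.1]), 35.6, 296)
ring d (array([613.4, -76.7]), 59.1, 396) d disc [611.53477418 -76.97906322  64.        ]
grip [463.57367547 -20.36358333  82.        ]
```

Call:
arm_command --pt "65 -10 -23 20 0 0 0.14" --pt "65 -9 -23 35 0 0 0" --pt "65 0 0 35 0 0 0" --pt "65 0 0 0 0 0 0" --pt "65 0 0 0 0 0 0"

```text
clock: 32.1
tool_pos: [511.4, 3.7, 112.2]
tcp_rot: [2.225, -2.215, -0.005]
contact_force: [0.5, -0.2, 0.7]
opening: 65.0
```

```bash
python3 - <<'E'
from h import *
rel(512,1.4,50,-90)
im=grab("wrist");save(im,"w23.png")
d=darkctr(im,275,200,370,330,70);print(d[3],"c",onplane(im,*d[3][:2],64)[:2])
E
```

```text
t=32.1 clk pos [511.4   3.7 112.2] yaw -89.7 j6 1.44 tilt 0.21deg F [ 0.5 -0.2  0.7] open 65.0
tool shift [ 2.3 -0.8 62.2] norm 62 az units 0.03
(324.16330337524414, 268.9879608154297, (42.22209930419922, 44.313499450683594)) c [511.51326399   1.45393572]
```

View pics/w23.png

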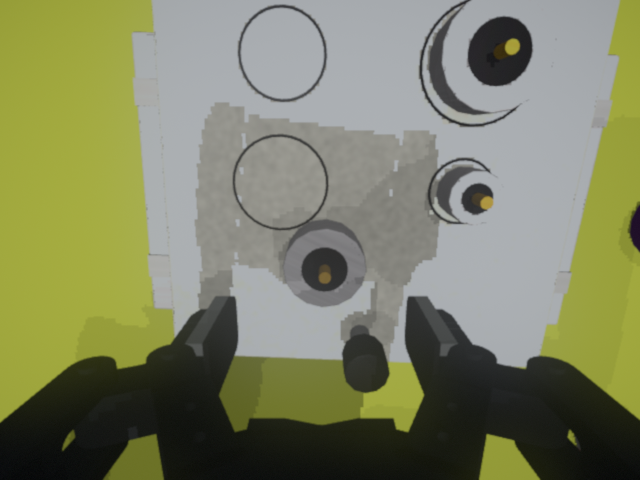

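Call:
arm_command --pt "65 2.3 -1 35 0 0 0" --pt "65 0 0 25 0 0 0" --pt "60 0 0 0 0 0 0" --pt "38 0 0 0 0 0 0" --pt "38 0 0 0 0 0 0"

```text
clock: 32.65
tool_pos: [515.5, -0.1, 54.8]
tcp_rot: [-2.223, 2.217, -0.004]
contact_force: [0.7, 1.1, -0.3]
opening: 42.3
```

Call:
arm_command --force 25 --pt "38 0 0 0 0 0 0" --pt "38 0 0 0 0 0 0" --pt "38 0 0 0 0 0 0"

```text
clock: 32.95
tool_pos: [515.5, -0.1, 54.7]
tcp_rot: [-2.223, 2.217, -0.004]
contact_force: [-0.8, -0.3, 8.5]
opening: 42.0
```

Call:
arm_command --pt "38 0 0 -18 0 0 0" --pt "38 -13 -20 -5 0 0 0" --pt "38 -13 -20 0 0 0 0" --pt "38 0 0 0 0 0 0" --pt "38 0 0 0 0 0 0"

```text
clock: 33.45
tool_pos: [554.3, 26.2, 76.4]
tcp_rot: [-2.225, 2.217, -0.001]
contact_force: [-0.1, 0.3, -0.3]
opening: 42.2
```

```bash
python3 - <<'E'
from h import *
rel(556,25.8,55,-90)
im=grab("wrist");save(im,"w24.png")
zt=state()["tool_pos"][2]-14.7+24
d=darkctr(im,270,285,375,395,70);print(d[3],"c",onplane(im,*d[3][:2],zt)[:2])
for r in((36,62),(45,70)):print(ringfit(im,321,275,*r))
E
```

```text
t=33.5 clk pos [554.3  26.2  76.4] yaw -89.8 j6 1.49 tilt 0.05deg F [-0.1  0.3 -0.3] open 42.2
tool shift [ 0.4 -1.7 21.4] norm 21 az units 0.03
(321.02419662475586, 328.8708686828613, (56.06242370605469, 62.080039978027344)) c [550.9508016   25.59011646]
(array([552.9,  25.8]), 51.3, 618)
(array([553.1,  25.8]), 51.3, 566)
```

View pics/w24.png

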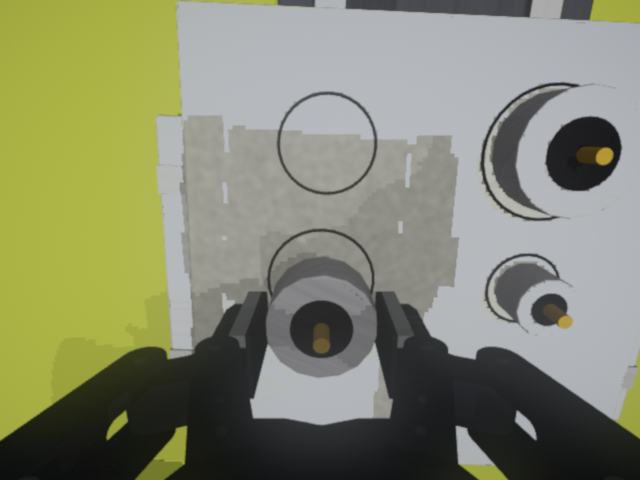

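Call:
arm_command --pt "38 -0.3 -2 12 0 0 0" --pt "38 0 0 6 0 0 0" --pt "38 0 0 2 0 0 0" --pt "38 0 0 0 0 0 0" --pt "38 0 0 0 0 0 0"

```text
clock: 34.0
tool_pos: [555.6, 26.3, 55.4]
tcp_rot: [2.224, -2.218, -0.001]
contact_force: [-0.0, -0.4, -1.2]
opening: 42.4
```

Call:
arm_command --pt "38 0 0 1 0 0 0" --pt "38 0 0 0 0 0 0"

```text
clock: 34.2
tool_pos: [555.9, 26.3, 54.8]
tcp_rot: [2.225, -2.218, -0.0]
contact_force: [0.3, -0.7, 0.8]
opening: 42.6
```

```bash
python3 - <<'E'
from h import *
rel(556,25.8,55,-90)
im=grab("wrist");save(im,"w25.png",(200,180,440,400),3)
zt=state()["tool_pos"][2]-14.7+24
d=darkctr(im,270,285,375,395,70);print(d[3],"c",onplane(im,*d[3][:2],zt)[:2])
E
```

```text
t=34.2 clk pos [555.9  26.3  54.8] yaw -89.8 j6 1.49 tilt 0.01deg F [ 0.3 -0.7  0.8] open 42.6
tool shift [ 0.5 -0.1 -0.2] norm 1 az units 0.02
(321.052001953125, 328.887020111084, (55.97711181640625, 62.11066818237305)) c [552.73203366  25.66922208]
```

View pics/w25.png

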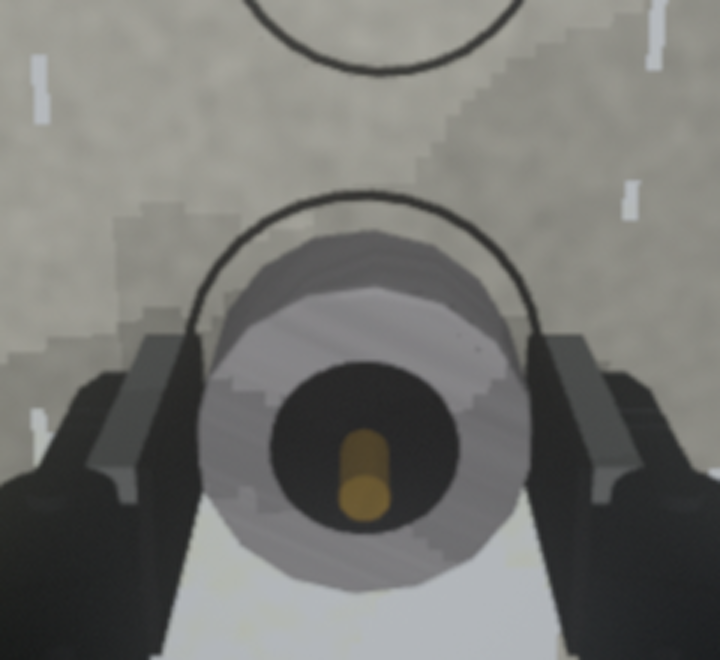

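Call:
arm_command --pt "38 0 0 0.5 0 0 0" --pt "60 0 0 0 0 0 0" --pt "60 0 0 0 0 0 0" --pt "60 0 0 -15 0 0 0" --pt "60 0 0 -40 0 0 0"

```text
clock: 34.75
tool_pos: [552.9, 26.6, 106.7]
tcp_rot: [2.221, -2.215, -0.009]
contact_force: [0.6, 0.3, 0.1]
opening: 59.9
```

Call:
arm_command --pt "55 16 31 -30 0 0 0" --pt "50 15 31 0 0 0 0" --pt "50 15 31 0 0 0 0" --pt "50 0 0 0 0 0 0" --pt "50 0 0 0 0 0 0"

```text
clock: 35.25
tool_pos: [462.9, -20.1, 139.4]
tcp_rot: [-2.223, 2.219, -0.0]
contact_force: [1.3, 0.0, 0.2]
opening: 49.9
```

```bash
python3 - <<'E'
from h import *
rel(461,-20.4,52,-90)
im=grab("wrist");save(im,"w26.png")
import pickle;pickle.dump(im,open("w26.pkl","wb"))
g=darkctr(im,303,230,345,290,70);print("grip",g,onplane(im,*g[3][:2],82))
E
```

```text
t=35.2 clk pos [462.9 -20.1 139.4] yaw -89.9 j6 1.38 tilt 0.04deg F [1.3 0.  0.2] open 49.9
tool shift [ 0.4  1.9 87.4] norm 87 az units 0.01
grip (321.0, 259.68478202819824, 23.705984115600586, (321.3203525543213, 259.9732303619385, (39.395599365234375, 47.66896438598633))) [465.060323   -20.85900089  82.        ]
```

View pics/w26.png

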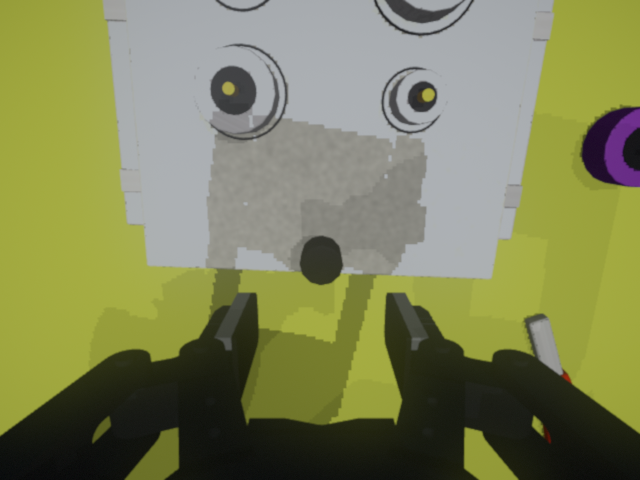

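```bash
python3 - <<'E'
from h import *
import pickle;im=pickle.load(open("w26.pkl","rb"))
for n,b,q in(("c",(212,68,256,114),(238,92,36,55)),("a",(405,78,440,114),(414,99,24,40))):
    d=darkctr(im,*b,70);print(n,d[3],onplane(im,*d[3][:2],64)[:2],"ring",ringfit(im,*q))
E
```

```text
c (233.0798511505127, 90.32108497619629, (41.51407241821289, 46.34684753417969)) [552.74533695  25.48572753] ring (array([554.3,  26.5]), 50.1, 673)
a (422.0350761413574, 96.34131050109863, (26.043025970458984, 28.866519927978516)) [549.83349828 -73.85637024] ring (array([549.6, -74.1]), 35.6, 437)
```

Call:
arm_command --pt "50 0.5 0 40 0 0 0" --pt "50 0 0 35 0 0 0" --pt "50 0 0 12 0 0 0" --pt "20 0 0 0 0 0 0" --pt "20 0 0 0 0 0 0"

```text
clock: 35.8
tool_pos: [464.1, -20.1, 52.1]
tcp_rot: [-2.225, 2.218, 0.0]
contact_force: [0.4, -0.5, -8.6]
opening: 23.2
```

Call:
arm_command --force 40 --pt "20 0 0 0 0 0 0" --pt "20 0 0 0 0 0 0" --pt "20 0 0 0 0 0 0"

```text
clock: 36.1
tool_pos: [463.1, -20.1, 52.3]
tcp_rot: [-2.225, 2.218, 0.0]
contact_force: [1.5, 1.6, -14.1]
opening: 22.7
```

```bash
python3 - <<'E'
from h import *
rel(461,-20.4,52,-90)
im=grab("wrist");save(im,"w27.png")
import pickle;pickle.dump(im,open("w27.pkl","wb"))
E
```

```text
t=36.1 clk pos [463.1 -20.1  52.3] yaw -89.8 j6 1.37 tilt 0.02deg F [  1.5   1.6 -14.1] open 22.7
tool shift [0.3 2.1 0.3] norm 2 az units 0.02
```

View pics/w27.png

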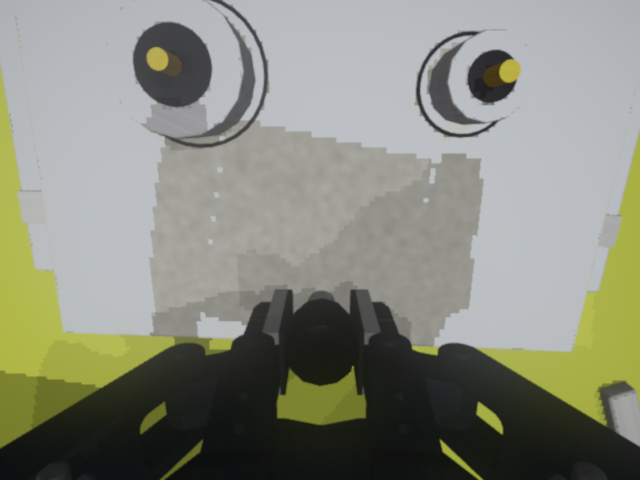

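Call:
arm_command --pt "20 -1 -4 0 0 0 0" --pt "20 -3 -8 0 0 0 0" --pt "20 -3 -11 0 0 0 0" --pt "20 -3 -11 0 0 0 0" --pt "20 -3 -11 0 0 0 0"

```text
clock: 36.65
tool_pos: [509.4, -7.0, 52.2]
tcp_rot: [-2.225, 2.218, -0.0]
contact_force: [-1.7, -1.9, -8.9]
opening: 22.7
```

Call:
arm_command --pt "20 -3 -12 0 0 0 0" --pt "20 -3 -12 0 0 0 0" --pt "20 -3 -12 0 0 0 0" --pt "20 -3 -12 0 0 0 0" --pt "20 -3 -12 0 0 0 0"

```text
clock: 37.15
tool_pos: [569.1, 8.2, 52.2]
tcp_rot: [-2.225, 2.218, -0.0]
contact_force: [-1.5, -1.4, -8.3]
opening: 22.4
```

Call:
arm_command --pt "20 -4 -12 0 0 0 0" --pt "20 -4 -12 0 0 0 0" --pt "20 -4 -10 0 0 0 0" --pt "20 -2 -5 0 0 0 0" --pt "20 0 0 0 0 0 0"

```text
clock: 37.65
tool_pos: [608.8, 22.7, 52.3]
tcp_rot: [-2.223, 2.217, -0.002]
contact_force: [0.9, 1.6, -10.4]
opening: 23.0
```

```bash
python3 - <<'E'
from h import *
rel(623,24,52,-90)
im=grab("wrist");save(im,"w28.png")
a=grab("scene");b=grab("side")
import pickle;pickle.dump((im,a,b),open("p1.pkl","wb"))
c=np.hstack([cv2.resize(a["color"][200:300,200:330],None,fx=3.07,fy=4,interpolation=2),cv2.resize(b["color"][190:290,330:460],None,fx=3.07,fy=4,interpolation=2)]);cv2.imwrite("pics/p1.png",c[:,:,::-1])
E
```

```text
t=37.6 clk pos [608.8  22.7  52.3] yaw -89.8 j6 1.49 tilt 0.14deg F [  0.9   1.6 -10.4] open 23.0
tool shift [ -1.3 -14.2   0.3] norm 14 az units 0.02
```

View pics/w28.png

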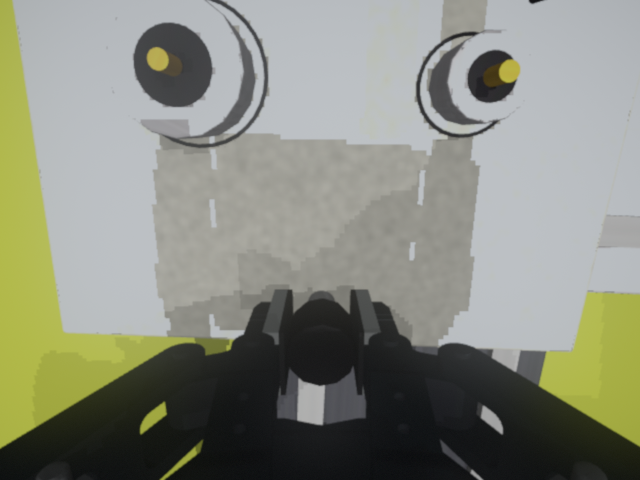

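View pics/p1.png

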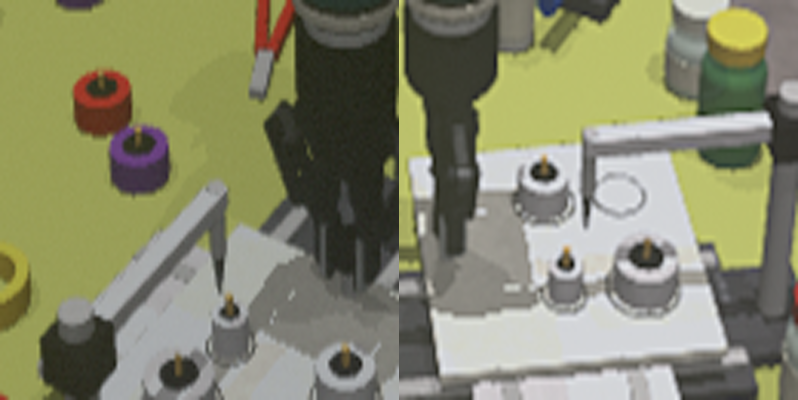

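```bash
python3 - <<'E'
from h import *
import pickle;im,a,b=pickle.load(open("p1.pkl","rb"))
save(a,"p1a.png",(250,245,300,295),12);save(b,"p1b.png",(365,225,415,275),12)
t,r=lsq_rays([ray(a,271.7,273),ray(b,391.2,246.5)]);s,r2=lsq_rays([ray(a,274.6,274.2),ray(b,384.4,252.2)])
print("tip",t,r,"spindle",s,r2,"diff",t-s)
print("wrist: tip",onplane(im,532,0,88),"spindle",onplane(im,509,71,76))
E
```

```text
tip [712.52062394 -26.2724089   88.41901974] [np.float64(0.3929730695887817), np.float64(0.39297306958869427)] spindle [696.00697744 -28.84199196  74.21039747] [np.float64(0.21988201760539097), np.float64(0.21988201760541845)] diff [16.51364651  2.56958306 14.20862226]
wrist: tip [708.31308396 -28.96854372  88.        ] spindle [694.10370957 -30.85964617  76.        ]
```

View pics/p1a.png

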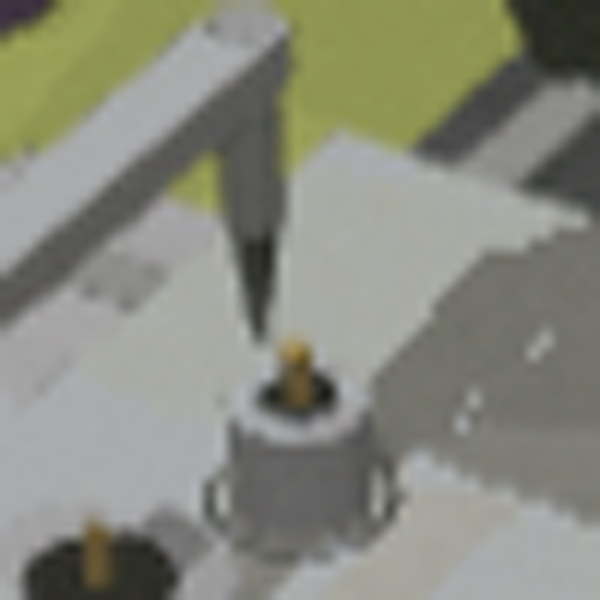

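View pics/p1b.png

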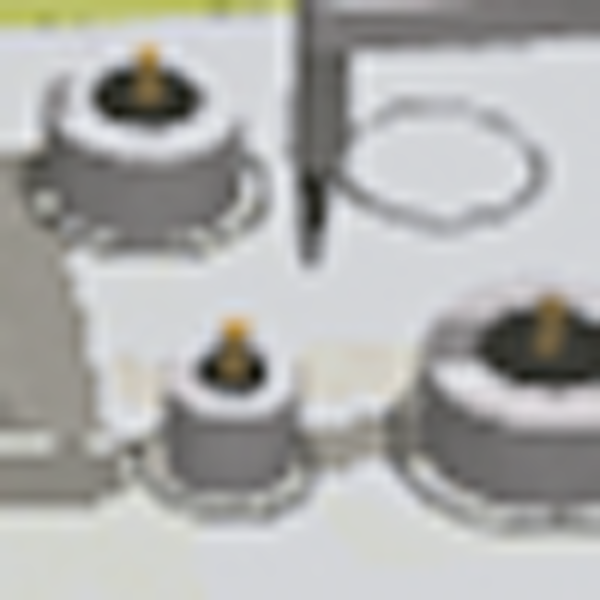

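```bash
cat >> h.py <<'E'
def delta(a,b,ta,sa,tb,sb):
    "needle tip minus spindle, by two views with known heights, and by triangulation"
    for n,im,t,s in(("scene",a,ta,sa),("side",b,tb,sb)): print(n,(onplane(im,*t,88)-onplane(im,*s,76)).round(1)[:2])
    t,r=lsq_rays([ray(a,*ta),ray(b,*tb)]);s,r2=lsq_rays([ray(a,*sa),ray(b,*sb)]);print("tri",t.round(1),s.round(1),(t-s).round(1))
E
python3 - <<'E'
from h import *
import pickle;im,a,b=pickle.load(open("p1.pkl","rb"))
delta(a,b,(271.7,273.5),(274.6,273.8),(391,247.1),(384.7,251.7))
E
```

```text
scene [16.1  2.8]
side [15.4  0.5]
tri [712.1 -26.5  86.8] [696.6 -28.6  75.6] [15.5  2.1 11.1]
```

Call:
arm_command --pt "20 -0.5 -4 0 0 0 0" --pt "20 -0.5 -5 0 0 0 0" --pt "20 -0.5 -4 0 0 0 0" --pt "20 -0.5 -2.5 0 0 0 0" --pt "20 0 0 0 0 0 0"

```text
clock: 38.3
tool_pos: [623.4, 24.0, 52.3]
tcp_rot: [-2.224, 2.218, -0.001]
contact_force: [1.0, -1.5, -8.0]
opening: 22.8
```

```bash
python3 - <<'E'
from h import *
rel(623,24,52,-90)
a=grab("scene");b=grab("side")
import pickle;pickle.dump((a,b),open("p2.pkl","wb"))
c=np.hstack([cv2.resize(a["color"][245:295,250:290],None,fx=10,fy=10,interpolation=2),cv2.resize(b["color"][225:275,370:410],None,fx=10,fy=10,interpolation=2)]);cv2.imwrite("pics/p2.png",c[:,:,::-1])
E
```

```text
t=38.3 clk pos [623.4  24.   52.3] yaw -89.8 j6 1.50 tilt 0.07deg F [ 1.  -1.5 -8. ] open 22.8
tool shift [-0.   0.4  0.3] norm 0 az units 0.02
```

View pics/p2.png

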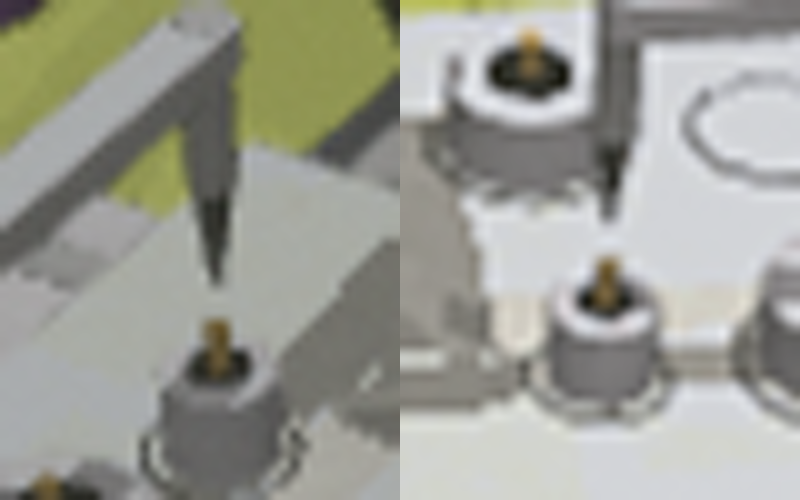

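```bash
python3 - <<'E'
from h import *
import pickle;a,b=pickle.load(open("p2.pkl","rb"))
delta(a,b,(271.7,273.6),(271.6,277.4),(390.8,247.1),(390.6,251.6))
E
```

```text
scene [1.4 1.7]
side [0.4 2.4]
tri [711.9 -26.4  86.5] [711.1 -28.3  74.5] [ 0.8  1.8 12. ]
```

Call:
arm_command --pt "20 0 0 0 0 0 0" --pt "20 0 0 0 0 0 0" --pt "20 0 0 0 0 0 0" --pt "20 0 0 0 0 0 0" --pt "20 0 0 0 0 0 0"

```text
clock: 38.9
tool_pos: [622.5, 24.1, 52.3]
tcp_rot: [-2.225, 2.218, -0.0]
contact_force: [2.4, -1.8, -10.2]
opening: 22.8
```

Call:
arm_command --pt "20 -1.8 -1 0 0 0 0" --pt "20 0 0 0 0 0 0" --pt "20 0 0 0 0 0 0" --pt "20 0 0 0 0 0 0" --pt "20 0 0 0 0 0 0"

```text
clock: 39.4
tool_pos: [623.2, 26.2, 52.3]
tcp_rot: [-2.225, 2.218, 0.001]
contact_force: [-0.4, -0.0, -6.7]
opening: 22.4
```

Call:
arm_command --pt "20 0 0 0 0 0 0" --pt "20 0 0 0 0 0 0" --pt "20 0 0 0 0 0 0" --pt "20 0 0 0 0 0 0" --pt "20 0 0 0 0 0 0"

```text
clock: 39.9
tool_pos: [623.5, 26.0, 52.2]
tcp_rot: [-2.224, 2.218, 0.0]
contact_force: [-1.6, 1.7, -6.1]
opening: 22.7
```

```bash
python3 - <<'E'
from h import *
rel(624,26,52,-90)
a=grab("scene");b=grab("side");im=grab("wrist");save(im,"w30.png")
import pickle;pickle.dump((a,b),open("p3.pkl","wb"))
c=np.hstack([cv2.resize(a["color"][245:295,250:290],None,fx=10,fy=10,interpolation=2),cv2.resize(b["color"][225:275,370:410],None,fx=10,fy=10,interpolation=2)]);cv2.imwrite("pics/p3.png",c[:,:,::-1])
E
```

```text
t=39.9 clk pos [623.5  26.   52.2] yaw -89.8 j6 1.50 tilt 0.02deg F [-1.6  1.7 -6.1] open 22.7
tool shift [-0.  -0.5  0.2] norm 1 az units 0.02
```

View pics/p3.png

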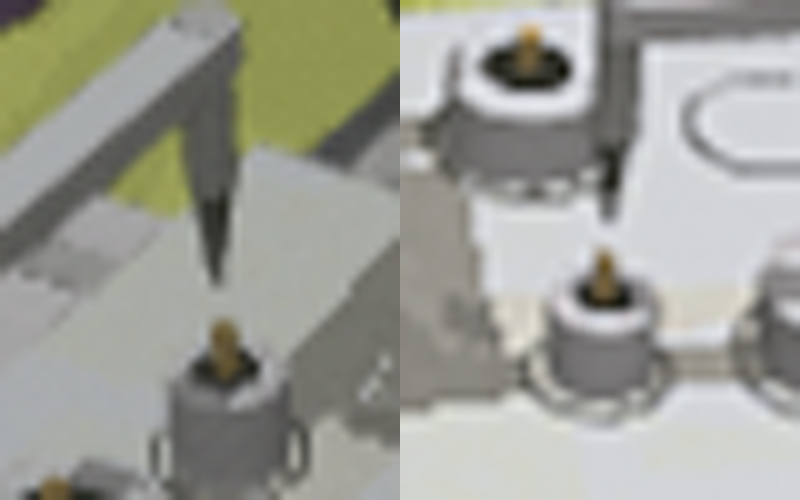

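View pics/w30.png

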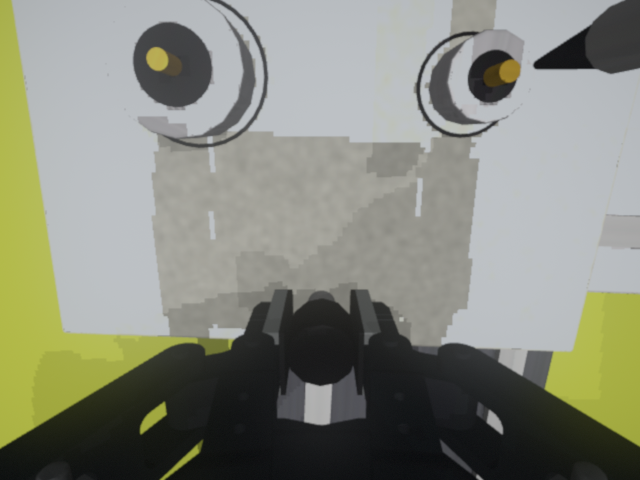

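```bash
python3 - <<'E'
from h import *
import pickle;a,b=pickle.load(open("p3.pkl","rb"))
delta(a,b,(271.7,273.6),(272.3,277.4),(390.8,247.1),(390.3,250.6))
im=grab("wrist");print("wrist",onplane(im,536,65,88)-onplane(im,509,70.5,76), onplane(im,536,65,88))
E
```

```text
scene [2.2 0.3]
side [ 0.2 -1.7]
tri [711.9 -26.4  86.5] [711.1 -26.   75.6] [ 0.7 -0.5 10.9]
wrist [-0.4131804  -1.27242151 12.        ] [708.55811896 -28.77926191  88.        ]
```

Call:
arm_command --pt "20 4 0 0 0 0 0" --pt "20 7 0 0 0 0 0" --pt "20 10 0 0 0 0 0" --pt "20 10 0.5 0 0 0 0" --pt "20 10 0.5 0 0 0 0"

```text
clock: 40.6
tool_pos: [622.8, -16.3, 52.3]
tcp_rot: [-2.224, 2.218, -0.001]
contact_force: [-0.4, 2.6, -7.4]
opening: 22.9
```

Call:
arm_command --pt "20 10 0.5 0 0 0 0" --pt "20 10 0.5 0 0 0 0" --pt "20 10 0.5 0 0 0 0" --pt "20 10 0 0 0 0 0" --pt "20 9 0 0 0 0 0"

```text
clock: 41.1
tool_pos: [620.9, -65.0, 52.2]
tcp_rot: [2.224, -2.218, -0.001]
contact_force: [-2.2, 1.9, -6.0]
opening: 22.8
```

Call:
arm_command --pt "20 6 0 0 0 0 0" --pt "20 3 0 0 0 0 0" --pt "20 1 0 0 0 0 0" --pt "20 0 0 0 0 0 0" --pt "20 0 0 0 0 0 0"

```text
clock: 41.6
tool_pos: [621.3, -74.3, 52.3]
tcp_rot: [2.225, -2.217, 0.001]
contact_force: [-1.5, -0.4, -6.7]
opening: 22.4
```

```bash
python3 - <<'E'
from h import *
rel(620.9,-74,52,-90)
a=grab("scene");b=grab("side");im=grab("wrist");save(im,"w31.png")
import pickle;pickle.dump((a,b,im),open("p4.pkl","wb"))
c=np.hstack([cv2.resize(a["color"][245:295,250:290],None,fx=10,fy=10,interpolation=2),cv2.resize(b["color"][225:275,370:410],None,fx=10,fy=10,interpolation=2)]);cv2.imwrite("pics/p4.png",c[:,:,::-1])
E
```

```text
t=41.6 clk pos [621.3 -74.3  52.3] yaw -89.8 j6 1.34 tilt 0.03deg F [-1.5 -0.4 -6.7] open 22.4
tool shift [-0.3  0.4  0.3] norm 1 az units 0.02
```

View pics/p4.png

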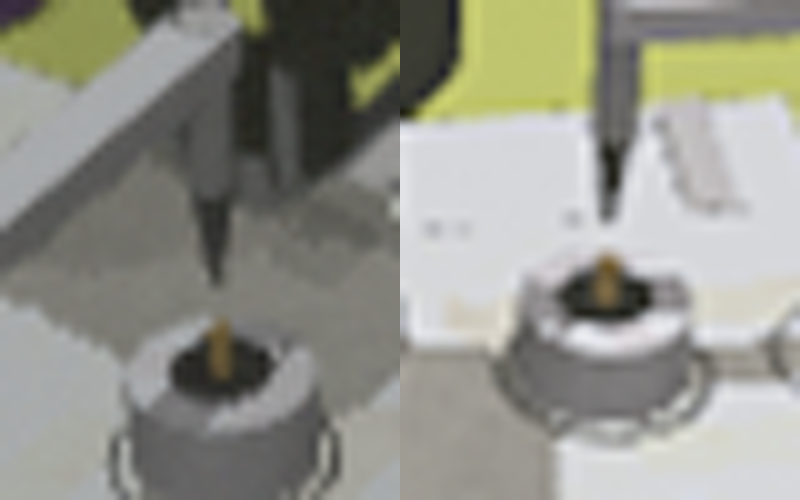

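View pics/w31.png

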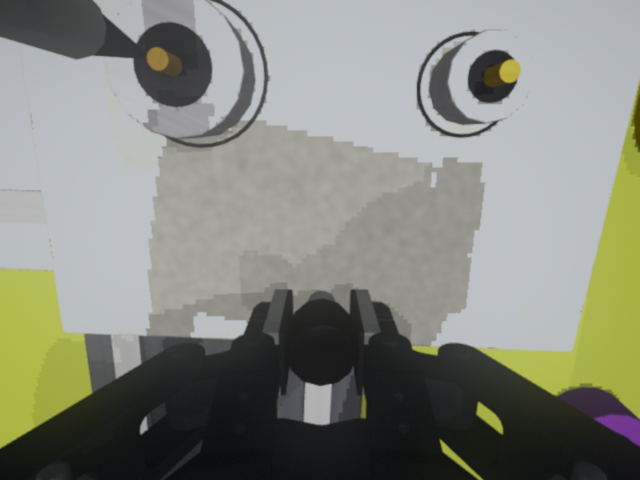

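```bash
python3 - <<'E'
from h import *
import pickle;a,b,im=pickle.load(open("p4.pkl","rb"))
save(im,"w31c.png",(80,0,240,120),5)
delta(a,b,(271.7,273.6),(272.0,277.4),(390.8,247.1),(390.7,251.1))
print("wrist",onplane(im,138,54,88)-onplane(im,157,59,76))
E
```

```text
scene [1.9 0.9]
side [-0.3  0.5]
tri [711.9 -26.4  86.5] [711.5 -27.   75.1] [ 0.3  0.6 11.4]
wrist [-0.85064295 -0.01951149 12.        ]
```

Call:
arm_command --pt "20 0 -0.5 0 0 0 0" --pt "20 0 0 0 0 0 0" --pt "20 0 0 0 0 0 0" --pt "20 0 0 0 0 0 0" --pt "20 0 0 0 0 0 0"

```text
clock: 42.25
tool_pos: [621.9, -74.1, 52.2]
tcp_rot: [-2.225, 2.218, -0.0]
contact_force: [-0.3, -0.9, -7.5]
opening: 22.9
```

View pics/w31c.png

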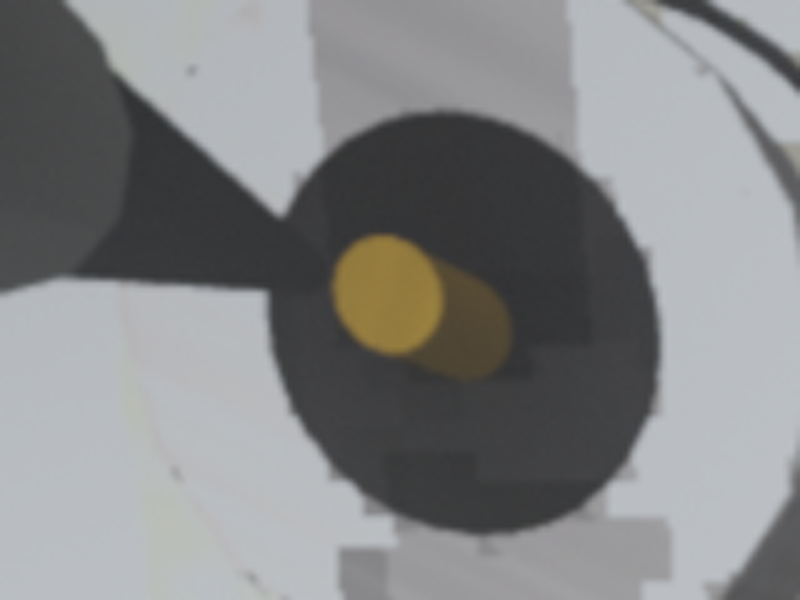

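Call:
arm_command --pt "20 0 0 0 0 0 0" --pt "20 0 0 0 0 0 0" --pt "20 0 0 0 0 0 0" --pt "20 -2.4 1.5 0 0 0 0" --pt "20 -5 3 0 0 0 0"

```text
clock: 42.75
tool_pos: [618.2, -67.0, 52.3]
tcp_rot: [-2.223, 2.218, -0.002]
contact_force: [1.0, -2.0, -9.2]
opening: 23.0
```

Call:
arm_command --pt "20 -9 5.5 0 0 0 0" --pt "20 -9 5.5 0 0 0 0" --pt "20 -9 5.5 0 0 0 0" --pt "20 -9 5.5 0 0 0 0" --pt "20 -9 5.5 0 0 0 0"

```text
clock: 43.25
tool_pos: [588.9, -20.8, 52.3]
tcp_rot: [-2.225, 2.218, 0.0]
contact_force: [1.5, -1.7, -10.4]
opening: 22.5
```

Call:
arm_command --pt "20 -9 5.5 0 0 0 0" --pt "20 -9 5.5 0 0 0 0" --pt "20 -9 5.5 0 0 0 0" --pt "20 -9 5 0 0 0 0" --pt "20 -7 4 0 0 0 0"

```text
clock: 43.75
tool_pos: [563.4, 22.0, 52.3]
tcp_rot: [2.225, -2.218, -0.001]
contact_force: [1.8, -2.3, -10.5]
opening: 22.8
```

Call:
arm_command --pt "20 -5 3 0 0 0 0" --pt "20 -2 1 0 0 0 0" --pt "20 0 0 0 0 0 0" --pt "20 0 0 0 0 0 0"

```text
clock: 44.15
tool_pos: [559.4, 28.5, 52.2]
tcp_rot: [2.224, -2.218, -0.002]
contact_force: [-1.7, 1.3, -7.3]
opening: 22.5
```

```bash
python3 - <<'E'
from h import *
rel(560.4,28.3,52,-90)
a=grab("scene");b=grab("side");im=grab("wrist");save(im,"w32.png")
import pickle;pickle.dump((a,b,im),open("p5.pkl","wb"))
c=np.hstack([cv2.resize(a["color"][245:295,250:290],None,fx=10,fy=10,interpolation=2),cv2.resize(b["color"][225:275,370:410],None,fx=10,fy=10,interpolation=2)]);cv2.imwrite("pics/p5.png",c[:,:,::-1])
E
```

```text
t=44.1 clk pos [559.4  28.5  52.2] yaw -89.8 j6 1.49 tilt 0.08deg F [-1.7  1.3 -7.3] open 22.5
tool shift [ 0.2 -1.   0.2] norm 1 az units 0.02
```

View pics/p5.png

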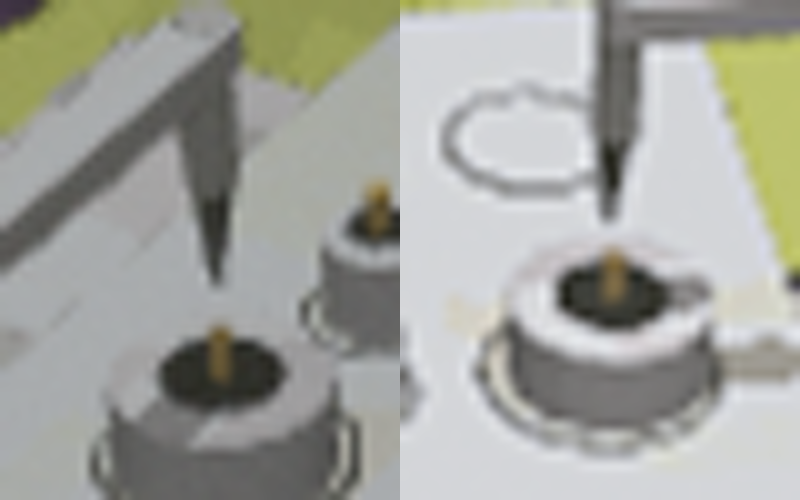

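View pics/w32.png

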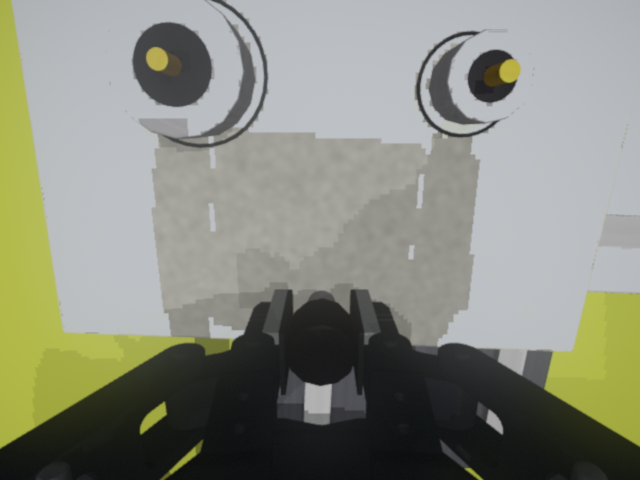

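```bash
python3 - <<'E'
from h import *
import pickle;a,b,im=pickle.load(open("p5.pkl","rb"))
delta(a,b,(271.7,273.6),(271.8,278),(390.8,247.1),(391.3,250.7))
E
```

```text
scene [-0.3  0.1]
side [-2.1 -0.9]
tri [711.9 -26.4  86.5] [713.5 -26.1  75.3] [-1.6 -0.4 11.3]
```

Call:
arm_command --pt "20 0 0 0 0 0 0" --pt "20 0 0 0 0 0 0" --pt "20 0 0 0 0 0 0" --pt "20 0 0 0 0 0 0" --pt "20 0 0 0 0 0 0"

```text
clock: 44.8
tool_pos: [559.9, 28.1, 52.2]
tcp_rot: [2.225, -2.218, -0.0]
contact_force: [-1.2, 0.9, -8.0]
opening: 22.9
```

Call:
arm_command --pt "20 0 1.2 0 0 0 0" --pt "20 0 0 0 0 0 0" --pt "20 0 0 0 0 0 0" --pt "20 0 0 0 0 0 0" --pt "20 0 0 0 0 0 0"

```text
clock: 45.3
tool_pos: [559.1, 28.1, 52.3]
tcp_rot: [-2.224, 2.218, -0.0]
contact_force: [1.3, 0.4, -9.9]
opening: 22.5
```

Call:
arm_command --pt "20 0 0 0 0 0 0" --pt "20 0 0 0 0 0 0" --pt "20 0 0 0 0 0 0" --pt "20 0 0 0 0 0 0" --pt "20 0 0 0 0 0 0"

```text
clock: 45.8
tool_pos: [558.8, 28.1, 52.3]
tcp_rot: [-2.225, 2.218, 0.0]
contact_force: [0.9, 1.8, -9.8]
opening: 22.9
```

```bash
python3 - <<'E'
from h import *
rel(560.4,28.3,52,-90)
a=grab("scene");b=grab("side")
import pickle;pickle.dump((a,b),open("p6.pkl","wb"))
c=np.hstack([cv2.resize(a["color"][245:295,250:290],None,fx=10,fy=10,interpolation=2),cv2.resize(b["color"][225:275,370:410],None,fx=10,fy=10,interpolation=2)]);cv2.imwrite("pics/p6.png",c[:,:,::-1])
E
```

```text
t=45.8 clk pos [558.8  28.1  52.3] yaw -89.8 j6 1.49 tilt 0.00deg F [ 0.9  1.8 -9.8] open 22.9
tool shift [-0.2 -1.6  0.3] norm 2 az units 0.02
```

View pics/p6.png

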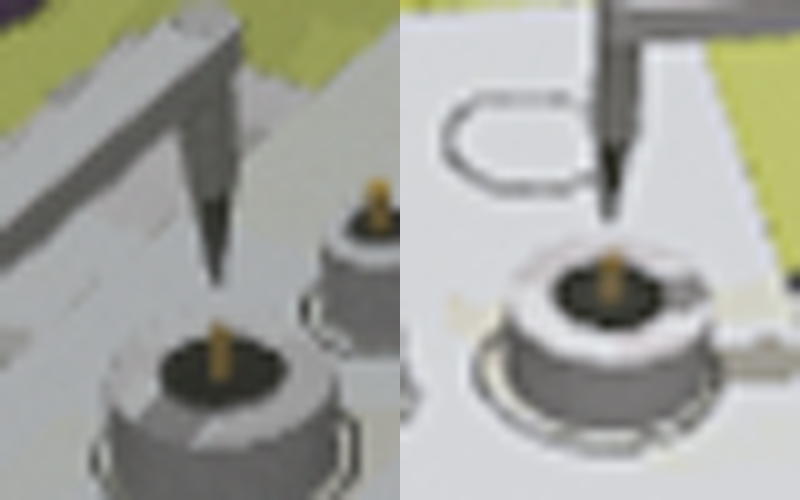

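Call:
arm_command --pt "20 0 3 0 0 0 0" --pt "20 0 6 0 0 0 0" --pt "20 0 9 0 0 0 0" --pt "20 0 10 0 0 0 0" --pt "20 0 10 0 0 0 0"

```text
clock: 46.4
tool_pos: [519.4, 28.1, 52.2]
tcp_rot: [2.224, -2.218, -0.001]
contact_force: [2.8, 0.9, -11.3]
opening: 22.5
```

Call:
arm_command --pt "20 0 10 0 0 0 0" --pt "20 0 10 0 0 0 0" --pt "20 0 10 0 0 0 0" --pt "20 0 9 0 0 0 0" --pt "20 0 6 0 0 0 0"

```text
clock: 46.9
tool_pos: [474.5, 27.9, 52.3]
tcp_rot: [2.224, -2.218, -0.001]
contact_force: [1.4, 2.0, -13.4]
opening: 22.6
```

Call:
arm_command --pt "20 0 3 0 0 0 0" --pt "20 0 3 0 0 0 0" --pt "20 0 3 0 0 0 0" --pt "20 0 0 0 0 0 0"

```text
clock: 47.3
tool_pos: [466.2, 27.8, 52.2]
tcp_rot: [2.224, -2.218, -0.001]
contact_force: [0.5, 0.9, -9.9]
opening: 22.7
```

Call:
arm_command --pt "20 0 2 0 0 0 0" --pt "20 0 2 0 0 0 0" --pt "20 0 2 0 0 0 0" --pt "20 0 0 0 0 0 0"

```text
clock: 47.7
tool_pos: [460.2, 27.8, 52.2]
tcp_rot: [2.224, -2.218, -0.001]
contact_force: [0.1, 1.5, -11.4]
opening: 23.1
```

Call:
arm_command --pt "20 0 2 0 0 0 0" --pt "20 0 2 0 0 0 0" --pt "20 0 2 0 0 0 0" --pt "20 0 0 0 0 0 0"

```text
clock: 48.1
tool_pos: [458.5, 27.5, 52.4]
tcp_rot: [-2.221, 2.215, -0.008]
contact_force: [10.5, 1.9, -23.7]
opening: 22.5
```

Call:
arm_command --pt "20 0 2 0 0 0 0" --pt "20 0 2 0 0 0 0" --pt "20 0 0 0 0 0 0" --pt "20 0 0 0 0 0 0"

```text
clock: 48.5
tool_pos: [458.6, 27.1, 52.5]
tcp_rot: [-2.218, 2.212, -0.016]
contact_force: [18.7, 0.7, -34.5]
opening: 22.6
```

Call:
arm_command --pt "20 0 -3 0 0 0 0" --pt "20 0 -2.5 0 0 0 0" --pt "20 0 0 0 0 0 0"

```text
clock: 48.8
tool_pos: [458.5, 27.2, 52.3]
tcp_rot: [-2.223, 2.217, -0.005]
contact_force: [6.0, -1.3, -19.6]
opening: 22.5
```

Still seated on the stop with a light 6 N preload. I'll release and rise.

Call:
arm_command --pt "35 0 0 0 0 0 0" --pt "50 0 0 0 0 0 0" --pt "50 0 0 0 0 0 0" --pt "50 0 0 -15 0 0 0" --pt "50 0 0 -35 0 0 0"

```text
clock: 49.3
tool_pos: [453.8, 28.0, 101.2]
tcp_rot: [2.222, -2.216, -0.007]
contact_force: [-0.6, 0.4, 0.4]
opening: 50.3
```

Call:
arm_command --pt "50 0 0 -45 0 0 0" --pt "50 0 0 -45 0 0 0" --pt "50 0 -30 0 0 0 0" --pt "50 0 0 0 0 0 0" --pt "50 0 0 0 0 0 0"

```text
clock: 49.8
tool_pos: [486.0, 27.9, 192.5]
tcp_rot: [2.225, -2.218, -0.0]
contact_force: [0.2, -0.7, -1.1]
opening: 50.0
```

```bash
python3 - <<'E'
from h import *
rel(463,27,52,-90)
im=grab("wrist");save(im,"w33.png")
a=grab("scene");b=grab("side");save(a,"s9.png");save(b,"d9.png",(200,120,440,300),3.3)
import pickle;pickle.dump((im,a,b),open("end.pkl","wb"))
E
```

```text
t=49.8 clk pos [486.   27.9 192.5] yaw -89.8 j6 1.48 tilt 0.01deg F [ 0.2 -0.7 -1.1] open 50.0
tool shift [  0.9  22.9 140.5] norm 142 az units 0.02
```

View pics/w33.png

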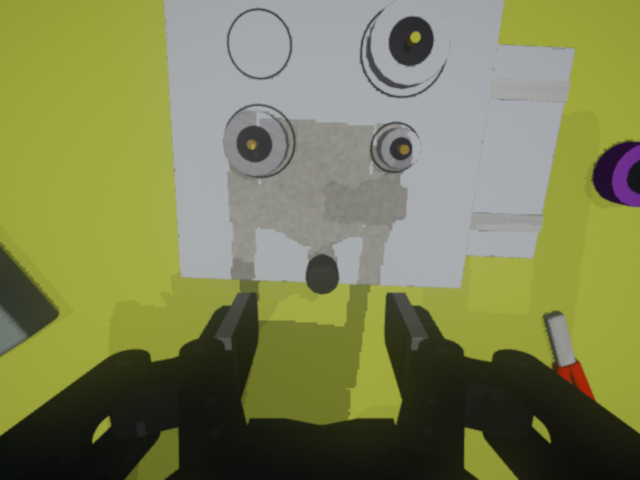

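View pics/s9.png

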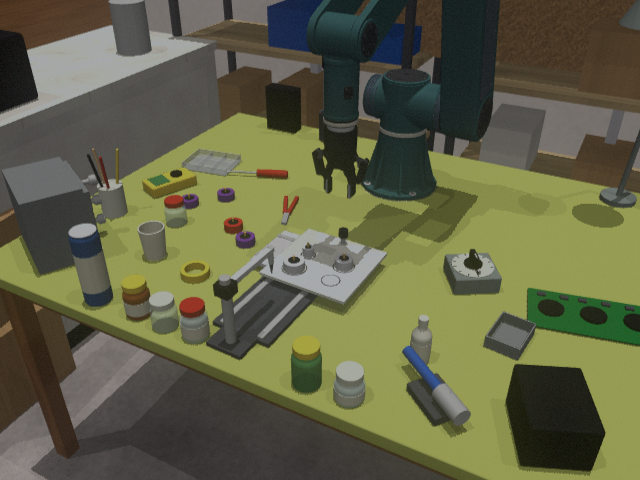

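View pics/d9.png

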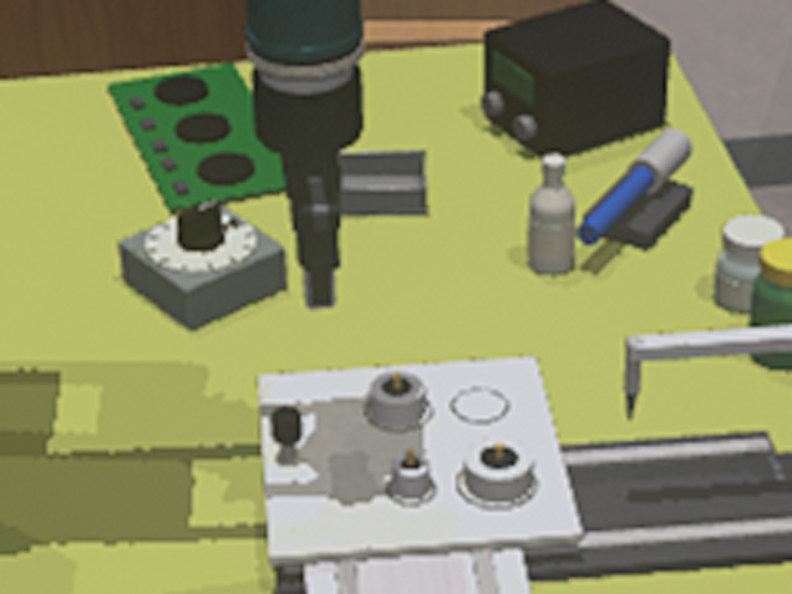

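```bash
python3 - <<'E'
from h import *
import pickle;im,a,b=pickle.load(open("end.pkl","rb"))
for n,bx,q in(("c",(236,126,272,164),(261,141,30,44)),("a",(388,136,414,162),(396,147,19,32)),("d",(388,16,436,68),(404,50,38,52))):
    d=darkctr(im,*bx,85);print(n,d[3],"movement",onplane(im,*d[3][:2],64)[:2].round(1),"ring",ringfit(im,*q))
save(a,"s9c.png",(430,230,530,310),8);save(im,"w33c.png",(210,90,310,190),6)
g=darkctr(im,300,250,345,296,70);print("grip",onplane(im,*g[3][:2],82))
W=cloud(im);print(W[151:160:2,234].round(1))
E
```

```text
c (253.84337615966797, 143.49429512023926, (33.6282958984375, 35.396202087402344)) movement [547.2  72.8] ring (array([548.1,  72.8]), 51.4, 388)
a (400.55321502685547, 148.4454288482666, (20.832630157470703, 21.884326934814453)) movement [544.1 -26.6] ring (array([544., -27.]), 35.5, 279)
d (410.7044849395752, 40.70308876037598, (42.65471649169922, 48.62079620361328)) movement [610.4 -29.2] ring (array([608.9, -29.5]), 59.4, 500)
grip [460.07192601  26.6461131   82.        ]
[[542.2  86.6  63.6]
 [540.9  86.8  62.9]
 [539.5  86.9  62.9]
 [538.2  86.9  63. ]
 [536.8  87.3  61.9]]
```

View pics/s9c.png

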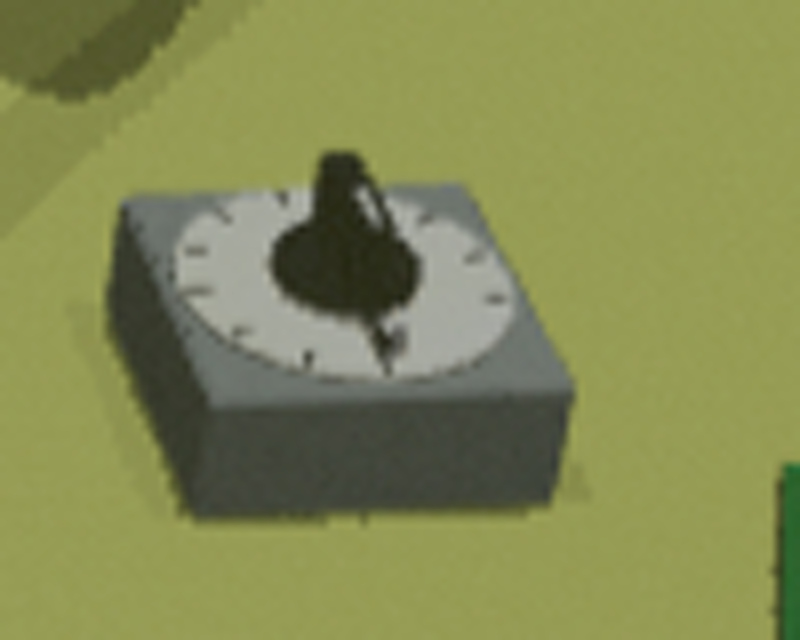

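View pics/w33c.png

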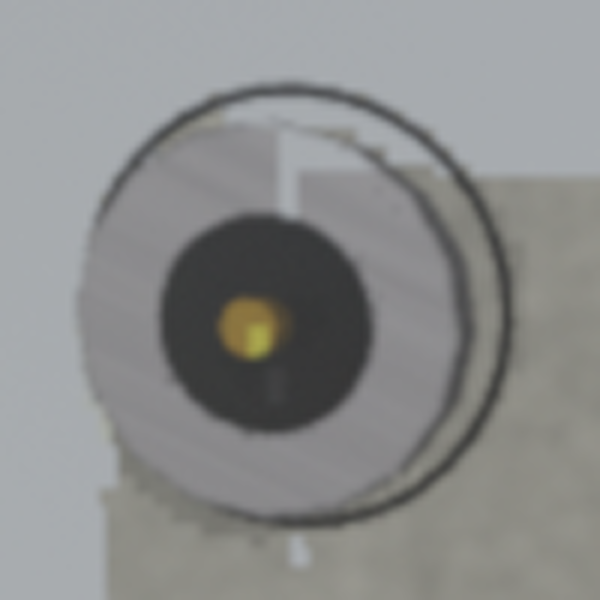

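```bash
python3 - <<'E'
from h import *
print(ctrl.finish_job())
E
```

```text
the job is handed in; nothing more can be done
None
```

I handed the job in at about 50 s on the robot's clock, with every step carried out; the system reports no verdict.

**What I did**
- **Placing:** Movements a, c and d were on the bench; I found no b. I stood each one in its own ring.
- **Knock:** Movement c was knocked out of its ring part-way through. I noticed it in a wrist picture, picked it up again and re-placed it.
- **Tally dial:** I turned the knob back about 192° to the zero stop.
- **Pointer:** I brought a, then c, then d under the needle, pausing at least a second for each, then slid the carrier home.

**Last checks**
- **Movements in their rings:** The final wrist picture put a at 0.4 mm, c at 0.9 mm and d at 1.5 mm from their ring centres, all upright.
- **Needle over spindle:** The three cameras disagreed by up to about 2 mm:

| Movement | Offset by triangulation | Single-view readings |
|---|---|---|
| a | 0.9 mm | up to 2.2 mm |
| c | 0.7 mm | up to 2.1 mm |
| d | 1.6 mm | up to 2.3 mm |

  For d, I then shifted the carrier 1.2 mm and checked only by eye.
- **Tally:** The hand lies against the pin over the long tick. The angle fits put it within about 2° of zero; the allowed limit is 3.4°.
- **Carrier home:** A push of 10 to 19 N no longer moved the carrier. My first pull home probably left it a few millimetres off the stop, because it went further in this time.
- **Bystanders:** In the last side and scene pictures, none of the other things appear to have moved. I did not measure them.
- **Robot:** It stood clear of everything at hand-in.

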